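# Load the orbital shaker

### The arm

A 6-joint arm with a two-finger parallel gripper is mounted at the origin on a cart in front of the work surface, level with it; the furniture and walls round the work are solid. World frame = base frame: x ahead of the robot, y to its left, z up, the work surface at z = 0. Lengths are in m, angles in rad, forces in N, time in s.
With the tool pointing down it reaches from about 0.225 to 0.875 m from the base axis. Payload 3.4 kg.
Tool frame: the origin (TCP) lies at the very end of the fingers, on their centre line; the grasp point (between the pads) lies 19 mm behind it; z points along the fingers, y is the direction in which the jaws open and shut (so a half turn about z gives the same grasp; the last joint's range is limited). The gripper opens to 85 mm and grips with 20 to 120 N. Pads are 22 mm wide; open, the fingers measure 114 mm over their backs; the gripper's body (76 mm by 85 mm) begins 54 mm behind the grasp point. The pads swing forward as they close: fully open they stand 13 mm farther back than shut.
Start: joints at [1.081, 0.276, 1.505, -0, 1.361, -0.121], TCP at [0.207, 0.536, 0.231] pointing down, gripper open.
Joint ranges: [-2.89, 2.89], [-0.75, 2.08], [0.22, 2.7], [-1.18, 4.32], [0.11, 2.71], [-2.7, 2.7]. Speed limits (rad/s): [2.57, 2.57, 3.14, 3.14, 3.14, 3.14].

### API

Orientations are given as a unit quaternion [w, x, y, z].
In Python, from rig import get_state, get_image, camera_model, sign_off gives the robot as it stands. The module is installed in compiled form; this text tells all that it offers.
- The arm moves only by the tool drive_tool, never from a script. Its argument "motion" is text: rows parted by semicolons, each of 7 numbers parted by spaces: the turn, a rotation vector about the tool's x, y, z in degrees, then the shift along the tool's x, y, z in m, then the opening in per cent of the stroke, from 0 (shut) to 100 (fully open). In form: wx wy wz tx ty tz hand; .... A call has 1 to 12 rows; each row shifts and turns the pose as measured when the row begins, along the tool's axes as they then stand; what a row does not reach is not made up. A row lasts 1/8 s, in which the tool goes at most 62.5 mm and 10.7 degrees, less where a joint would pass 70% of its speed; a pose out of reach is approached as far as the arm can. A call is refused whole if a number of a shift passes 0.0625 or a number of a turn 10.7, either way. A call with a gripper value outside its range is refused whole. The fingers move at their own pace and stop on an object; "newtons" is the grip in N (left out, the last holds). Time passes only in rows, so rows that do not move let the fingers close. It gives the time, the measured TCP pose, the force and the opening at its end, in the units of the state.
- get_state(): the state, without advancing time (a new reading comes with each control period).
- get_image(name): name is "side" or "top"; returns (picture, depth): 384x512x3 uint8, red, green, blue; 384x512 float32, m along the optical axis (not along the pixel's ray), 0 where there is no reading.
- camera_model(name): a dict with "camera_matrix" (3x3 intrinsics, pixels), "cam_to_world" (4x4, takes a point from camera to world coordinates). Camera axes: x right, y up, looking along -z (the intrinsics and any distortion apply to the point x, -y, -z); pixel columns grow to the right and rows downward; lengths in m; the calibration is good to about 2 mm. A picture is of the moment at which its call begins. camera_model takes no time and is no camera call.
- sign_off(): hands the job in, once; it reports no verdict.
The state is a dict: "clock": time; "qpos": joint angles; "qd": joint speeds; "effort": joint torques, N m; "position": TCP position; "ee_rot": TCP orientation; "contact_force": force on the tool from outside, world axes, zero at the start; "moment": the same for the moment, N m; "width": finger opening in m.
Only numpy, scipy, OpenCV 4.12 (cv2) and the standard library are available. Lean on these libraries where they do the work, as an engineer would, in place of code of your own. Each camera call takes 0.05 s, during which the arm holds its last target.

### The job

Load the orbital shaker for its next run: stand the vial, the dropper bottle, the small beaker and the jar each in the clamp of its own size, the narrowest vessel in the smallest clamp and so on up, so that every one is held when the platform swings. Keep the vessels upright all the time and set them down rather than letting them drop; at the end each stands fully down on the seat of its own clamp.

Things in the scene. Friction and masses are not known exactly. Their poses are not given: they have to be found in the camera images.
- vial_mid (a point): Clear glass vial with a white screw cap, standing upright: 27 mm across, 62 mm tall. The narrowest and (with the beaker) lowest vessel. The point is on its axis, half-way up (31 mm above its underside). z up. Glass body is 27 mm wide up to 50 mm, the cap 22 mm wide above.
- dropper_mid (a point): Amber glass dropper bottle with a black cap and rubber teat, upright: body 38 mm across up to about 60 mm, then a shoulder, black cap and teat at most 22 mm across from 70 mm to its top at 106 mm. The point is on its axis, half-way up (53 mm above its underside). z up.
- beaker_mid (a point): Small clear glass beaker (50 ml) with a pouring lip, open on top, upright: body 49 mm across, 62 mm tall; the top 11 mm widen to a rim 55 mm across, with the lip reaching 34 mm from the axis toward +y. The point is on the axis of the round body, half-way up (31 mm above its underside). z up. It can be taken across the rim along its x. A similar one far back on the bench, beyond 1 m, is not meant.
- jar_mid (a point): Grey-green plastic jar with a black screw lid, upright: 67 mm across, 106 mm tall, the lid 67 mm across from 87 mm up. The widest vessel. The point is on its axis, half-way up (53 mm above its underside). z up. A similar one far back on the bench, beyond 1 m, is not meant.
- clamp_vial: Smallest steel vessel clamp on the shaker, for the vial: 4 bowed steel fingers round a blue seat disc 43 mm across; 30 mm between the fingers at their narrowest (12 mm up), 51 mm across the mouth. Origin: centre of its underside, on the platform; z up. Seat 3 mm, finger tops 26 mm above it. Light springs (a few N) let the fingers give way outward and push an off-centre vessel back to the middle. Foot fixed.
- clamp_dropper: Second smallest clamp, for the dropper bottle: 4 bowed steel fingers round a blue seat disc 54 mm across; 41 mm between the fingers at their narrowest (14 mm up), 62 mm across the mouth. Origin: centre of its underside, on the platform; z up. Seat 3 mm, finger tops 28 mm above it. Light springs (a few N) let the fingers give way outward and push an off-centre vessel back to the middle. Foot fixed.
- clamp_beaker: Second largest clamp, for the small beaker: 4 bowed steel fingers round a blue seat disc 66 mm across; 53 mm between the fingers at their narrowest (14 mm up), 74 mm across the mouth. Origin: centre of its underside, on the platform; z up. Seat 3 mm, finger tops 28 mm above it. Light springs (a few N) let the fingers give way outward and push an off-centre vessel back to the middle. Foot fixed.
- clamp_jar: Largest clamp, for the jar: 4 bowed steel fingers round a blue seat disc 83 mm across; 70 mm between the fingers at their narrowest (27 mm up), 91 mm across the mouth. Origin: centre of its underside, on the platform; z up. Seat 3 mm, finger tops 41 mm above it. Light springs (a few N) let the fingers give way outward and push an off-centre vessel back to the middle. Foot fixed.
- shaker: Orbital shaker, switched off and fixed in place: white housing 200 x 200 mm with a square aluminium platform of the same size, platform top 62 mm above the origin. Origin at the centre of its underside on the bench; front panel toward its -x; z up. The four clamps stand on the platform in a square of 100 mm pitch, in any order.
Mind the look-alikes: they are no part of the job. What is shaped like the part that bears vial_mid but turquoise is not meant. Leave any yellow look-alike of the part that bears jar_mid alone.

How it is judged:
At the end, for the whole second after the job is handed in: The vial, dropper bottle, beaker and jar each stand in their own clamp (vial in the smallest, dropper bottle in the next, beaker in the next, jar in the largest): axis within 10 mm of the clamp's centre, underside within 5 mm of its seat, upright within 0.12 rad, at rest (horizontal distance between vial_mid and clamp_vial below 0.01 m and z of vial_mid in the frame of clamp_vial between 0.028 and 0.039 m and angle between each of vial_mid, dropper_mid, beaker_mid, jar_mid's own z axis and vertical below 0.12 rad and linear speed of each of vial, dropper, beaker, jar below 0.03 m/s and horizontal distance between dropper_mid and clamp_dropper below 0.01 m and z of dropper_mid in the frame of clamp_dropper between 0.05 and 0.061 m and horizontal distance between beaker_mid and clamp_beaker below 0.01 m and z of beaker_mid in the frame of clamp_beaker between 0.028 and 0.039 m and horizontal distance between jar_mid and clamp_jar below 0.01 m and z of jar_mid in the frame of clamp_jar between 0.05 and 0.061 m); the robot touches nothing.
It fails at once if a vessel is tipped over (leans more than 0.6 rad) (angle between any of vial_mid, dropper_mid, beaker_mid, jar_mid's own z axis and vertical above 0.6 rad).
It fails at once if a vessel is let fall (touched by nothing and faster than 0.65 m/s, about 2 cm of free fall) ((contact force between vial and anything else below 0.005 N and linear speed of vial above 0.65 m/s) or (contact force between dropper and anything else below 0.005 N and linear speed of dropper above 0.65 m/s) or (contact force between beaker and anything else below 0.005 N and linear speed of beaker above 0.65 m/s) or (contact force between jar and anything else below 0.005 N and linear speed of jar above 0.65 m/s)).
It also fails if it takes over 93 s, if anything falls off the work surface, if the arm or the gripper's body presses on something with over 40 N, if the wrist force passes 120 N, or if a joint passes its speed limit or range.

## Working session

There is one attempt and no reset: what is moved stays moved. The work goes in short steps, Python scripts to look and compute and a tool call to move; the robot and the scene stay as the last step left them, time stands still between calls to the robot, and variables do not carry over. Pictures are saved under pics/ and viewed, and the job is handed in when it is done.

Besides the shell and the picture viewer there is one more tool, called after "Request:" by a JSON object that holds its "name" and its "arguments". drive_tool: Moves the arm, as the interface text tells. Its arguments: {"type":"object","properties":{"motion":{"type":"string"},"newtons":{"type":"number"}},"required":["motion"]}

```bash
mkdir -p pics; cat > h.py <<'E'
import numpy as np, cv2
from rig import get_state,get_image,camera_model,sign_off
def snap(n,tag):
    im,d=get_image(n); cv2.imwrite(f'pics/{tag}.png',im[:,:,::-1]); np.savez(f'{tag}.npz',im=im,d=d); return im,d
def pts(n,d):
    m=camera_model(n);K=np.array(m['camera_matrix']);T=np.array(m['cam_to_world'])
    v,u=np.mgrid[0:d.shape[0],0:d.shape[1]]
    X=(u-K[0,2])/K[0,0]*d;Y=-(v-K[1,2])/K[1,1]*d
    return np.stack([X,Y,-d],-1)@T[:3,:3].T+T[:3,3]
def ray(n,u,v,z):
    m=camera_model(n);K=np.array(m['camera_matrix']);T=np.array(m['cam_to_world'])
    r=T[:3,:3]@np.array([(u-K[0,2])/K[0,0],-(v-K[1,2])/K[1,1],-1]);o=T[:3,3]
    return o+r*(z-o[2])/r[2]
E
python3 - <<'E'
from h import *
print(get_state())
for n in('side','top'):
    snap(n,n+'0'); m=camera_model(n); print(n,m)
E
```

```text
{'clock': 0.0, 'qpos': array([ 1.08100299e+00,  2.76593606e-01,  1.50618177e+00,  1.59544445e-06,
        1.36065470e+00, -1.20997382e-01]), 'qd': array([ 6.00432704e-05,  7.23827407e-05,  9.54802170e-05, -6.52423922e-04,
       -2.21198925e-04,  3.07706384e-04]), 'effort': array([-5.05984226e-04, -4.16773832e+01, -2.45800209e+01, -2.37939039e-04,
        1.10235866e-02, -3.31769215e-06]), 'position': array([0.2070318 , 0.53585955, 0.2304211 ]), 'ee_rot': array([-2.76972569e-04,  1.83354838e-01,  9.83046367e-01, -8.75964627e-04]), 'contact_force': array([-0.36262271,  0.34446548,  0.59020703]), 'moment': array([-0.00098649, -0.0315845 ,  0.01713088]), 'width': 0.0852332861687576}
side {'camera_matrix': array([[416.86360494,   0.        , 260.91238294],
       [  0.        , 416.86360494, 189.16770637],
       [  0.        ,   0.        ,   1.        ]]), 'cam_to_world': array([[ 0.83069284,  0.34528652, -0.43672259,  0.20894686],
       [-0.55655002,  0.49503131, -0.66723016, -0.38497681],
       [-0.01419423,  0.79732128,  0.60338818,  0.60075318],
       [ 0.        ,  0.        ,  0.        ,  1.        ]])}
top {'camera_matrix': array([[417.00236378,   0.        , 245.41497116],
       [  0.        , 417.00236378, 197.22011521],
       [  0.        ,   0.        ,   1.        ]]), 'cam_to_world': array([[-0.01906505,  0.99632182, -0.08354249,  0.51331884],
       [-0.99958212, -0.01717799,  0.0232489 ,  0.18144666],
       [ 0.02172829,  0.08395082,  0.99623298,  1.00097013],
       [ 0.        ,  0.        ,  0.        ,  1.        ]])}
```

View pics/side0.png

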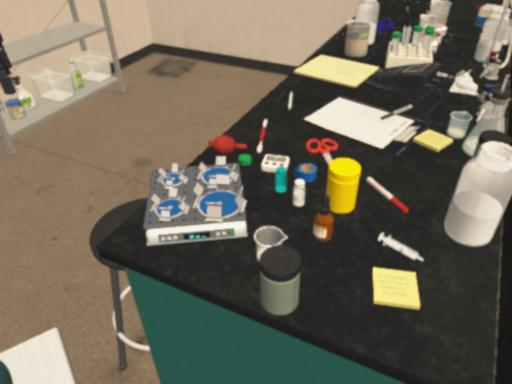

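View pics/top0.png

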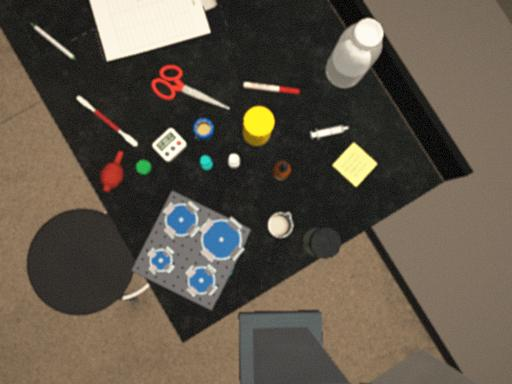

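The side view shows the shaker (195,205) with four blue seats, the white-capped vial (299,192) beside a turquoise one (281,180), the dropper (323,220), beaker (268,240), grey-green jar (280,280) and yellow jar (343,185). A similar beaker and jar stand far back at (459,124) and (357,38).

In the top view: vial (234,160), turquoise (206,162), dropper (282,171), beaker (280,225), jar (322,243), yellow (258,125), clamps (181,219), (221,239), (161,260), (201,280). Next I measure these points.

```bash
cat > m.py <<'E'
from h import *
im=np.load('top0.npz')['im'];d=np.load('top0.npz')['d'];P=pts('top',d)
for nm,(u,v) in dict(vial=(234,160),turq=(206,162),drop=(282,171),beak=(280,225),jar=(322,243),yel=(258,125),cA=(181,219),cB=(221,239),cC=(161,260),cD=(201,280),plat=(190,250),bench=(300,200),cart=(283,325),link=(290,350)).items():
    print(nm,P[v,u].round(4), d[v,u])
hsv=cv2.cvtColor(im,cv2.COLOR_RGB2HSV)
m=cv2.inRange(hsv,(100,120,60),(120,255,255))
n,l,s,c=cv2.connectedComponentsWithStats(m)
for i in range(1,n):
    if s[i,4]>60:
        q=P[(l==i)&(d>0)]; print('blue',c[i].round(1),s[i],ray('top',*c[i],.065).round(4),np.median(q[:,2]).round(4))
# depth-height blobs
Z=P[...,2]
for nm,(u,v,h0) in dict(vial=(234,160,.055),drop=(282,171,.09),beak=(280,225,.05),jar=(322,243,.095)).items():
    w=np.zeros(Z.shape,bool); w[v-30:v+31,u-30:u+31]=1
    q=P[w&(d>0)&(Z>h0)]
    print(nm,len(q),q.min(0).round(4),q.max(0).round(4),q.mean(0).round(4))
img=cv2.resize(im[100:320,120:360][:,:,::-1],None,fx=3,fy=2.7,interpolation=cv2.INTER_CUBIC);cv2.imwrite('pics/c1.png',img)
s=np.load('side0.npz')['im'];cv2.imwrite('pics/c2.png',cv2.resize(s[130:320,135:375][:,:,::-1],None,fx=3,fy=3,interpolation=cv2.INTER_CUBIC))
E
python3 m.py
```

```text
vial [0.6778 0.1839 0.0606] 0.9505445
turq [0.674  0.2476 0.0615] 0.94777447
drop [0.6479 0.0771 0.08  ] 0.9311794
beak [0.5288 0.0774 0.01  ] 0.99093807
jar [ 0.4872 -0.0013  0.108 ] 0.8916582
yel [0.7464 0.13   0.1061] 0.9122166
cA [0.5454 0.3045 0.0654] 0.9319099
cB [0.4992 0.2159 0.0649] 0.9305916
cC [0.4554 0.3495 0.0635] 0.92516863
cD [0.4103 0.261  0.0688] 0.9181938
plat [0.4761 0.2854 0.0616] 0.93028915
bench [ 0.5884  0.0261 -0.0019] 1.0089341
cart [ 0.1167 -0.0104 -0.8092] 1.7746569
link [ 0.1071  0.004  -0.4672] 1.4327887
blue [203.4 128.7] [193 117  21  23 197] [0.7503 0.2525 0.065 ] 0.0228
blue [180.6 219.2] [168 206  27  28 482] [0.5449 0.3054 0.065 ] 0.0647
blue [220.8 239.1] [204 222  35  35 858] [0.4989 0.2162 0.065 ] 0.0647
blue [160.1 260.1] [152 252  18  17 155] [0.4553 0.3512 0.065 ] 0.0646
blue [200.7 280.2] [190 269  23  23 301] [0.4094 0.262  0.065 ] 0.0646
vial 318 [0.6676 0.1143 0.0551] [0.7446 0.2522 0.1097] [0.7095 0.1646 0.08  ]
drop 47 [0.6478 0.0681 0.0905] [0.6628 0.0815 0.1065] [0.6548 0.0748 0.1013]
beak 251 [0.4658 0.0154 0.0502] [0.5552 0.1506 0.1076] [0.5189 0.0642 0.0637]
jar 774 [ 0.4547 -0.0415  0.095 ] [0.5193 0.0244 0.1098] [ 0.4871 -0.0081  0.105 ]
```

```bash
ls
```

```text
h.py
m.py
pics
side0.npz
top0.npz
```

View pics/c1.png

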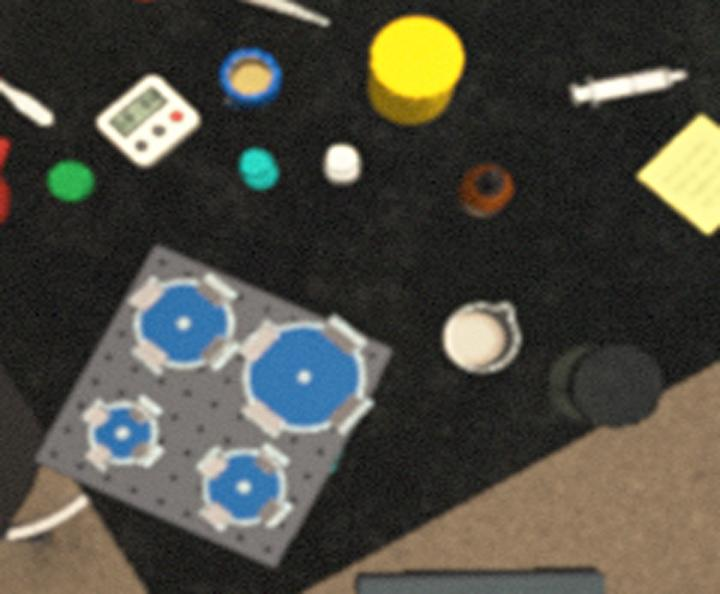

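View pics/c2.png

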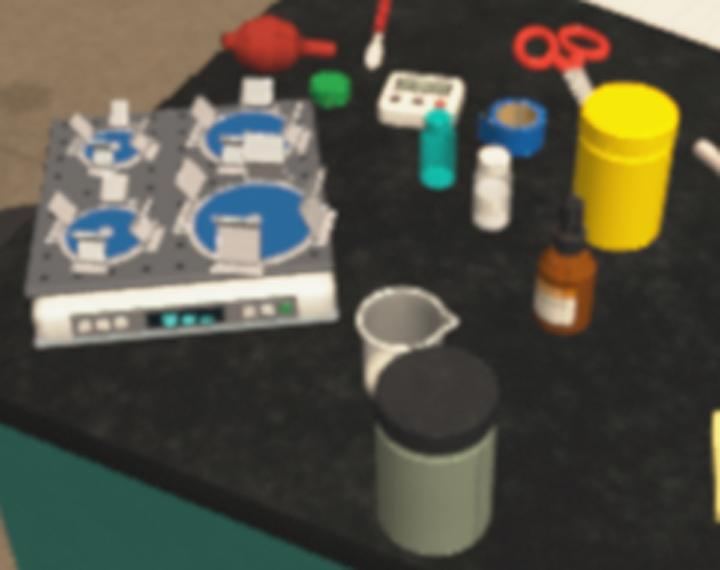

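Candidates, by top-view pixel:
- **Vial:** white cap (234,160) against turquoise (206,162). I take the white one.
- **Jar:** grey-green with black lid (322,243) against yellow (258,125), plus one far back. I take the grey-green one.
- **Beaker:** (280,225) against the far one at side pixel (459,124). I take the near one.
- **Dropper:** only one, at (282,171).

The crops confirm these choices. Next I refine the positions.

```bash
cat > m2.py <<'E'
from h import *
import sys
t=sys.argv[1] if len(sys.argv)>1 else '0'
G=dict(vial=(.678,.184,.03,.0,.075),drop=(.650,.077,.03,.02,.12),beak=(.525,.078,.045,.045,.075),jar=(.487,-.008,.05,.1,.115))
for n in('top','side'):
    z=np.load(n+t+'.npz');d=z['d'];P=pts(n,d)
    b=P[(d>0)&(abs(P[...,0]-.6)<.1)&(abs(P[...,1])<.06)&(abs(P[...,2])<.015)];print(n,'bench z',np.median(b[:,2]).round(4))
    for k,(x,y,r,z0,z1) in G.items():
        m=(d>0)&(np.hypot(P[...,0]-x,P[...,1]-y)<r)&(P[...,2]>max(z0,.012))&(P[...,2]<z1)
        q=P[m]
        if len(q)<5: print(n,k,'few');continue
        c,rad=cv2.minEnclosingCircle(q[:,:2].astype(np.float32).reshape(-1,1,2))
        out=[n,k,len(q),'mec',np.round(c,4),round(rad,4),'zmax',np.percentile(q[:,2],98).round(4)]
        # circle fit to points (side surface)
        for lo,hi in((.015,.05),(.05,.065),(.065,.12)):
            s=q[(q[:,2]>lo)&(q[:,2]<hi)]
            if len(s)>8:
                A=np.c_[2*s[:,:2],np.ones(len(s))];o=np.linalg.lstsq(A,(s[:,:2]**2).sum(1),rcond=None)[0]
                out+=[(lo,hi,len(s)),o[:2].round(4),round(np.sqrt(max(0,o[2]+o[:2]@o[:2])),4)]
        print(*out)
im=np.load('top0.npz')['im'];hs=cv2.cvtColor(im,cv2.COLOR_RGB2HSV)
w=(hs[...,1]<70)&(hs[...,2]>130)
for nm,(u,v),h,r in(('vial',(234,160),.062,12),('beak',(280,225),.06,20)):
    mm=np.zeros(w.shape,np.uint8);mm[v-r:v+r,u-r:u+r]=w[v-r:v+r,u-r:u+r]*255
    cs,_=cv2.findContours(mm,cv2.RETR_EXTERNAL,cv2.CHAIN_APPROX_NONE);c=max(cs,key=cv2.contourArea)
    e=cv2.fitEllipse(c);print(nm,e,ray('top',*e[0],h).round(4))
cv2.imwrite('pics/c3.png',cv2.resize(im[195:265,250:350][:,:,::-1],None,fx=8,fy=8,interpolation=cv2.INTER_CUBIC))
E
python3 m2.py
```

```text
top bench z -0.0002
top vial 129 mec [0.6803 0.1849] 0.0135 zmax 0.0647 (0.015, 0.05, 50) [0.6806 0.1848] 0.0126 (0.05, 0.065, 78) [0.6801 0.1849] 0.008
top drop 244 mec [0.6558 0.0737] 0.0192 zmax 0.1058 (0.015, 0.05, 44) [0.6556 0.0736] 0.0186 (0.05, 0.065, 111) [0.6565 0.0734] 0.0156 (0.065, 0.12, 89) [0.6549 0.075 ] 0.0076
top beak 187 mec [0.5306 0.0806] 0.0305 zmax 0.0645 (0.05, 0.065, 178) [0.529  0.0823] 0.0258
top jar 757 mec [ 0.4868 -0.0092] 0.0338 zmax 0.1084 (0.065, 0.12, 757) [ 0.4872 -0.0087] 0.0236
side bench z 0.0001
side vial 258 mec [0.6799 0.1835] 0.0135 zmax 0.0636 (0.015, 0.05, 161) [0.6809 0.1845] 0.0117 (0.05, 0.065, 87) [0.6803 0.184 ] 0.0085
side drop 558 mec [0.6557 0.0731] 0.0194 zmax 0.1042 (0.015, 0.05, 224) [0.6569 0.0739] 0.0183 (0.05, 0.065, 148) [0.6557 0.0728] 0.0133 (0.065, 0.12, 186) [0.6548 0.0718] 0.0066
side beak 346 mec [0.5314 0.0806] 0.0304 zmax 0.0632 (0.015, 0.05, 64) [0.5289 0.0827] 0.0238 (0.05, 0.065, 282) [0.5293 0.0817] 0.0256
side jar 1050 mec [ 0.4882 -0.0099] 0.0339 zmax 0.1074 (0.065, 0.12, 1050) [ 0.4869 -0.0111] 0.024
vial ((233.62139892578125, 160.16941833496094), (11.337217330932617, 13.917032241821289), 174.9600067138672) [0.6771 0.1848 0.062 ]
beak ((280.2828674316406, 224.2255401611328), (24.161096572875977, 25.97164535522461), 40.96791076660156) [0.5297 0.082  0.06  ]
```

View pics/c3.png

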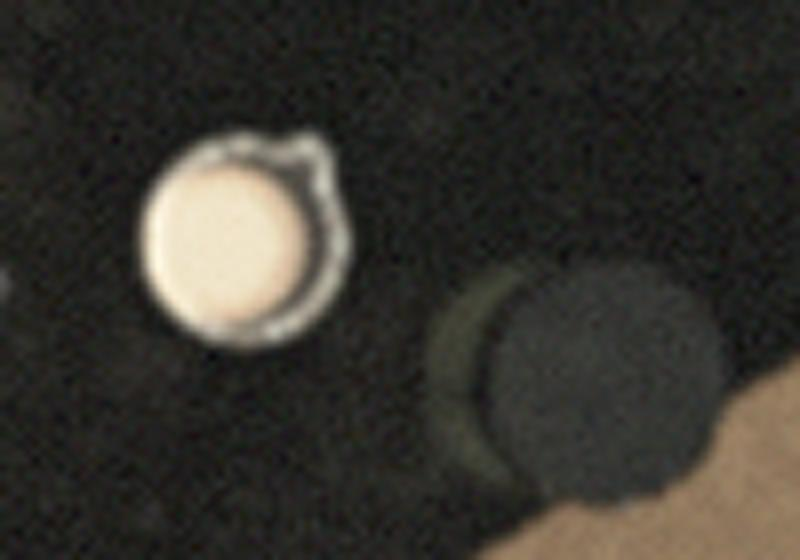

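```bash
cat > plan.py <<'E'
from h import *
import sys
from scipy.spatial.transform import Rotation as R
# args: x y z yaw n hand [start override x y z yaw]
a=[float(v) for v in sys.argv[1:]]
s=get_state();q=s['ee_rot'];M=R.from_quat([q[1],q[2],q[3],q[0]]).as_matrix()
p=s['position'];th=np.degrees(np.arctan2(M[1,1],M[0,1]))
tl=M.T@np.array([0,0,-1.])  # desired down in tool frame
rv=np.degrees(np.cross([0,0,1],tl))
print('t',s['clock'],'p',p.round(4),'yaw',th.round(2),'tiltfix deg',rv.round(2),'F',s['contact_force'].round(2),'w',round(s['width'],4),'q6',np.degrees(s['qpos'][5]).round(0))
if len(a)>=6:
    if len(a)>6: p=np.array(a[6:9]);th=a[9]
    D=np.array(a[:3])-p;W=(a[3]-th+180)%360-180;n=int(a[4])
    print('D',D.round(4),'W',round(W,1))
    rows=[]
    for k in range(n):
        t=np.radians(th+W*k/n);d=D/n
        rows.append(f"0 0 {-W/n:.1f} {-np.sin(t)*d[0]+np.cos(t)*d[1]:.4f} {np.cos(t)*d[0]+np.sin(t)*d[1]:.4f} {-d[2]:.4f} {a[5]:.0f}")
    print('; '.join(rows))
E
python3 plan.py .487 -.0095 .2 -25 12 100
python3 - <<'E'
from h import *
for n in('side','top'):
    z=np.load(n+'0.npz');im=z['im'];P=pts(n,z['d']);m=cv2.inRange(cv2.cvtColor(im,cv2.COLOR_RGB2HSV),(100,110,50),(122,255,255))>0
    for k,c,r in(('v',(.455,.351),.0215),('d',(.409,.262),.027),('b',(.545,.305),.033),('j',(.499,.216),.0415)):
        q=P[m&(np.hypot(P[...,0]-c[0],P[...,1]-c[1])<r+.006)&(abs(P[...,2]-.065)<.006)]
        cc,rr=cv2.minEnclosingCircle(q[:,:2].astype(np.float32).reshape(-1,1,2));print(n,k,np.round(cc,4),round(rr,4),q.mean(0).round(4))
E
```

```text
t 0.1 p [0.2071 0.5359 0.2305] yaw 68.87 tiltfix deg [-0.1  -0.01  0.  ] F [ 0.41  0.14 -0.64] w 0.0854 q6 -7.0
D [ 0.2799 -0.5454 -0.0305] W -93.9
0 0 7.8 -0.0381 -0.0340 0.0025 100; 0 0 7.8 -0.0424 -0.0285 0.0025 100; 0 0 7.8 -0.0459 -0.0224 0.0025 100; 0 0 7.8 -0.0485 -0.0160 0.0025 100; 0 0 7.8 -0.0502 -0.0092 0.0025 100; 0 0 7.8 -0.0510 -0.0023 0.0025 100; 0 0 7.8 -0.0509 0.0047 0.0025 100; 0 0 7.8 -0.0498 0.0115 0.0025 100; 0 0 7.8 -0.0477 0.0182 0.0025 100; 0 0 7.8 -0.0448 0.0245 0.0025 100; 0 0 7.8 -0.0411 0.0304 0.0025 100; 0 0 7.8 -0.0365 0.0357 0.0025 100
side v [0.457 0.352] 0.0192 [0.4612 0.3527 0.0654]
side d [0.4126 0.2624] 0.0256 [0.4153 0.2648 0.0655]
side b [0.5454 0.308 ] 0.0302 [0.5477 0.3192 0.0654]
side j [0.5007 0.2168] 0.0395 [0.5057 0.2198 0.0653]
top v [0.4555 0.3505] 0.0195 [0.4554 0.3508 0.0648]
top d [0.4098 0.2618] 0.0251 [0.4095 0.2619 0.0646]
top b [0.5447 0.305 ] 0.0307 [0.5448 0.3052 0.0647]
top j [0.4991 0.216 ] 0.0392 [0.4988 0.2162 0.0647]
```

Request:
{"name": "drive_tool", "arguments": {"motion": "0 0 7.8 -0.038 -0.034 0.0025 100; 0 0 7.8 -0.0425 -0.0285 0.0025 100; 0 0 7.8 -0.046 -0.0225 0.0025 100; 0 0 7.8 -0.0485 -0.016 0.0025 100; 0 0 7.8 -0.05 -0.009 0.0025 100; 0 0 7.8 -0.051 -0.0025 0.0025 100; 0 0 7.8 -0.051 0.0045 0.0025 100; 0 0 7.8 -0.05 0.0115 0.0025 100; 0 0 7.8 -0.0475 0.018 0.0025 100; 0 0 7.8 -0.045 0.0245 0.0025 100; 0 0 7.8 -0.041 0.0305 0.0025 100; 0 0 7.8 -0.0365 0.0355 0.0025 100", "newtons": 50}}

```text
clock: 1.6
position: [0.4805, -0.0293, 0.1967]
ee_rot: [0.0, 0.855, 0.519, -0.001]
contact_force: [0.5, 0.9, 0.5]
width: 0.0856
```

```bash
python3 plan.py .487 -.0095 .2 -25 3 100
```

```text
t 1.6 p [ 0.4805 -0.0293  0.1967] yaw -27.44 tiltfix deg [-0.06  0.15  0.  ] F [0.48 0.87 0.47] w 0.0856 q6 16.0
D [0.0065 0.0198 0.0033] W 2.4
0 0 -0.8 0.0069 -0.0011 -0.0011 100; 0 0 -0.8 0.0069 -0.0010 -0.0011 100; 0 0 -0.8 0.0069 -0.0009 -0.0011 100
```

Request:
{"name": "drive_tool", "arguments": {"motion": "0 0 -1.2 0.0105 -0.0015 -0.0015 100; 0 0 -1.2 0.0095 -0.0015 -0.0015 100; 0 0 0 0 0 0 100"}}

```text
clock: 1.98
position: [0.4873, -0.0113, 0.1986]
ee_rot: [-0.001, 0.844, 0.536, -0.002]
contact_force: [0.4, 0.4, -0.6]
width: 0.0854
```

```bash
python3 plan.py .487 -.0095 .048 -25 4 100;python3 -c "
from h import *
for n in('top','side'):snap(n,n+'1')
"
```

```text
t 1.975 p [ 0.4873 -0.0113  0.1986] yaw -25.15 tiltfix deg [-0.21  0.19  0.  ] F [ 0.4   0.37 -0.6 ] w 0.0854 q6 16.0
D [-0.0003  0.0018 -0.1506] W 0.1
0 0 -0.0 0.0004 -0.0003 0.0376 100; 0 0 -0.0 0.0004 -0.0003 0.0376 100; 0 0 -0.0 0.0004 -0.0003 0.0376 100; 0 0 -0.0 0.0004 -0.0003 0.0376 100
```

View pics/side1.png

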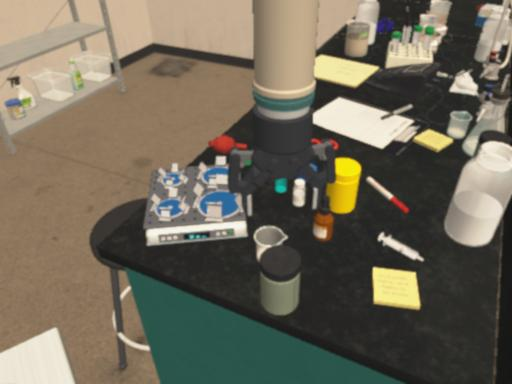

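The side view shows the open gripper at about (285,170), right above the jar lid (280,262). I descend now.

Request:
{"name": "drive_tool", "arguments": {"motion": "0 0 0 0.001 -0.0005 0.04 100; 0 0 0 0.0005 0 0.04 100; 0 0 0 0 0 0.037 100; 0 0 0 0 0 0.025 100; 0 0 0 0 0 0.007 100; 0 0 0 0 0 0 100"}}

```text
clock: 2.82
position: [0.487, -0.006, 0.0486]
ee_rot: [0.002, 0.841, 0.54, -0.0]
contact_force: [-0.8, 0.3, 1.3]
width: 0.0853
```

```bash
python3 plan.py .487 -.0095 .048 -25 1 100
```

```text
t 2.825 p [ 0.487  -0.006   0.0486] yaw -24.58 tiltfix deg [ 0.16  0.15 -0.  ] F [-0.8   0.28  1.33] w 0.0853 q6 16.0
D [ 0.     -0.0035 -0.0006] W -0.4
0 0 0.4 -0.0032 0.0015 0.0006 100
```

Force is low and the pose is good. I nudge and close.

Request:
{"name": "drive_tool", "arguments": {"motion": "0 0 0 -0.003 0.0015 0 100; 0 0 0 0 0 0 60; 0 0 0 0 0 0 60; 0 0 0 0 0 0 60; 0 0 0 0 0 0 60; 0 0 0 0 0 0 60", "newtons": 50}}

```text
clock: 3.58
position: [0.489, -0.0098, 0.0517]
ee_rot: [0.004, 0.841, 0.541, 0.002]
contact_force: [-0.1, -0.2, -2.0]
width: 0.0646
```

```bash
python3 plan.py
```

```text
t 3.575 p [ 0.489  -0.0098  0.0517] yaw -24.56 tiltfix deg [ 0.49  0.06 -0.  ] F [-0.09 -0.2  -2.04] w 0.0646 q6 16.0
```

Request:
{"name": "drive_tool", "arguments": {"motion": "0 0 0 0 0 -0.02 55; 0 0 0 0 0 -0.035 55; 0 0 0 0 0 -0.04 55; 0 0 0 0 0 -0.03 55; 0 0 0 0 0 -0.01 55; 0 0 0 0 0 0 55"}}

```text
clock: 4.32
position: [0.4864, -0.009, 0.1881]
ee_rot: [0.002, 0.841, 0.54, -0.0]
contact_force: [0.2, -0.4, -2.0]
width: 0.0646
```

```bash
python3 plan.py .4995 .2165 .192 -25 7 55
```

```text
t 4.325 p [ 0.4864 -0.009   0.1881] yaw -24.57 tiltfix deg [ 0.18  0.15 -0.  ] F [ 0.19 -0.37 -2.03] w 0.0646 q6 16.0
D [0.0131 0.2255 0.0039] W -0.4
0 0 0.1 0.0301 -0.0117 -0.0006 55; 0 0 0.1 0.0301 -0.0117 -0.0006 55; 0 0 0.1 0.0300 -0.0118 -0.0006 55; 0 0 0.1 0.0300 -0.0118 -0.0006 55; 0 0 0.1 0.0300 -0.0118 -0.0006 55; 0 0 0.1 0.0300 -0.0119 -0.0006 55; 0 0 0.1 0.0300 -0.0119 -0.0006 55
```

Request:
{"name": "drive_tool", "arguments": {"motion": "0 0 0 0.015 -0.006 -0.002 55; 0 0 0 0.03 -0.0115 -0.002 55; 0 0 0 0.035 -0.014 0 55; 0 0 0 0.035 -0.014 0 55; 0 0 0 0.035 -0.014 0 55; 0 0 0 0.03 -0.0115 0 55; 0 0 0 0.02 -0.008 0 55; 0 0 0 0.008 -0.003 0 55; 0 0 0 0 0 0 55"}}

```text
clock: 5.45
position: [0.4905, 0.2278, 0.1788]
ee_rot: [-0.005, 0.841, 0.541, -0.01]
contact_force: [1.0, -0.3, -1.6]
width: 0.0645
```

```bash
python3 plan.py .4995 .2165 .192 -25 1 55;python3 -c "
from h import *
for n in('top','side'):snap(n,n+'2')
"
```

```text
t 5.45 p [0.4905 0.2278 0.1788] yaw -24.55 tiltfix deg [-1.1   0.71  0.  ] F [ 1.01 -0.25 -1.63] w 0.0645 q6 42.0
D [ 0.009  -0.0113  0.0132] W -0.5
0 0 0.5 -0.0065 0.0129 -0.0132 55
```

View pics/side2.png

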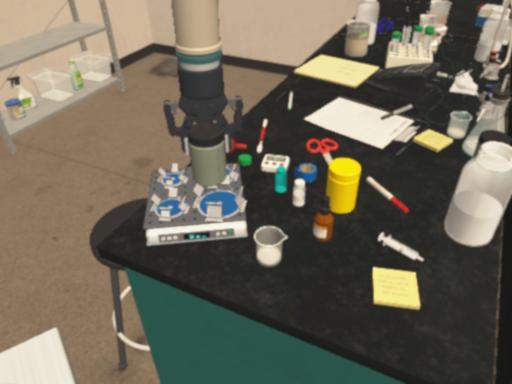

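The jar is held upright at (208,165) above the platform. I correct the small tilt and offset.

Request:
{"name": "drive_tool", "arguments": {"motion": "-1.1 0.7 0 -0.0065 0.013 -0.008 55; 0 0 0 0 0 0 55; 0 0 0 0 0 0 55"}}

```text
clock: 5.92
position: [0.501, 0.2124, 0.1881]
ee_rot: [0.001, 0.842, 0.539, 0.001]
contact_force: [0.2, 0.7, -0.6]
width: 0.0645
```

```bash
python3 plan.py .4995 .2165 .192 -25 1 55;python3 -c "
from h import *
im,d=snap('side','side3');P=pts('side',d);m=(np.hypot(P[...,0]-.4995,P[...,1]-.2165)<.06)&(P[...,2]>.115)
hs=cv2.cvtColor(im,cv2.COLOR_RGB2HSV)
for lo,hi in ((.135,.16),(.16,.185),(.185,.2)):
  q=P[m&(P[...,2]>lo)&(P[...,2]<hi)&(hs[...,0]>25)&(hs[...,0]<80)&(hs[...,1]>40)]
  if len(q)>9:
    from scipy.optimize import least_squares
    r=least_squares(lambda c:np.hypot(*(q[:,:2]-c).T)-.0335,[.4995,.2165],loss='soft_l1',f_scale=.002).x;print(lo,len(q),r.round(4))
"
```

```text
t 5.925 p [0.501  0.2124 0.1881] yaw -24.8 tiltfix deg [ 0.17 -0.02  0.  ] F [ 0.18  0.66 -0.57] w 0.0645 q6 41.0
D [-0.0015  0.0041  0.0039] W -0.2
0 0 0.2 0.0031 -0.0031 -0.0039 55
0.135 247 [0.5011 0.214 ]
0.16 374 [0.5009 0.2138]
0.185 241 [0.5008 0.2138]
```

Request:
{"name": "drive_tool", "arguments": {"motion": "0 0 0 0.0025 -0.002 0.005 55; 0 0 0 0 0 0.015 55; 0 0 0 0 0 0.02 55; 0 0 0 0 0 0.012 55; 0 0 0 0 0 0.005 55; 0 0 0 0 0 0 55"}}

```text
clock: 6.72
position: [0.4993, 0.2158, 0.1263]
ee_rot: [0.001, 0.842, 0.539, -0.0]
contact_force: [0.9, 0.1, -1.4]
width: 0.0649
```

```bash
python3 plan.py .4995 .2165 .1165 -25 1 55
```

```text
t 6.725 p [0.4993 0.2158 0.1263] yaw -24.75 tiltfix deg [ 0.06  0.07 -0.  ] F [ 0.89  0.15 -1.44] w 0.0649 q6 41.0
D [ 0.0002  0.0007 -0.0098] W -0.2
0 0 0.2 0.0007 -0.0001 0.0098 55
```

Request:
{"name": "drive_tool", "arguments": {"motion": "0 0 0 0.0005 0 0.005 55; 0 0 0 0 0 0.0035 55; 0 0 0 0 0 0.002 55; 0 0 0 0 0 0 55"}}

```text
clock: 7.22
position: [0.5007, 0.2167, 0.1165]
ee_rot: [0.001, 0.842, 0.539, 0.001]
contact_force: [0.1, 0.8, -2.4]
width: 0.0649
```

```bash
python3 plan.py .4995 .2165 .1165 -25 1 55
```

```text
t 7.225 p [0.5007 0.2167 0.1165] yaw -24.75 tiltfix deg [ 0.2  -0.05  0.  ] F [ 0.08  0.75 -2.36] w 0.0649 q6 41.0
D [-0.0012 -0.0002  0.    ] W -0.3
0 0 0.3 -0.0007 -0.0010 -0.0000 55
```

Request:
{"name": "drive_tool", "arguments": {"motion": "0 0 0 -0.0005 -0.0005 0.0015 55; 0 0 0 0 0 0.0015 55; 0 0 0 0 0 0 55"}}

```text
clock: 7.6
position: [0.501, 0.2169, 0.1167]
ee_rot: [0.002, 0.842, 0.539, 0.003]
contact_force: [-0.2, 0.2, -1.5]
width: 0.0647
```

Request:
{"name": "drive_tool", "arguments": {"motion": "0 0 0 0 0 0.003 55; 0 0 0 0 0 0.003 55"}}

```text
clock: 7.85
position: [0.5017, 0.2176, 0.1162]
ee_rot: [0.002, 0.842, 0.539, 0.005]
contact_force: [-5.1, -3.2, 22.1]
width: 0.0648
```

```bash
python3 plan.py; python3 -c "
from h import *
im,d=snap('side','side4');P=pts('side',d);m=(np.hypot(P[...,0]-.4995,P[...,1]-.2165)<.06)
hs=cv2.cvtColor(im,cv2.COLOR_RGB2HSV)
g=m&(hs[...,0]>25)&(hs[...,0]<80)&(hs[...,1]>40)&(P[...,2]>.1)
print('lid/body edge z max',np.percentile(P[g][:,2],[1,95,99]))
cv2.imwrite('pics/c4.png',cv2.resize(im[90:260,120:280][:,:,::-1],None,fx=3.5,fy=3.5))
"
```

```text
t 7.85 p [0.5017 0.2176 0.1162] yaw -24.75 tiltfix deg [ 0.45 -0.37  0.  ] F [-5.07 -3.23 22.09] w 0.0648 q6 41.0
lid/body edge z max [0.10071576 0.17241914 0.37013823]
```

View pics/c4.png

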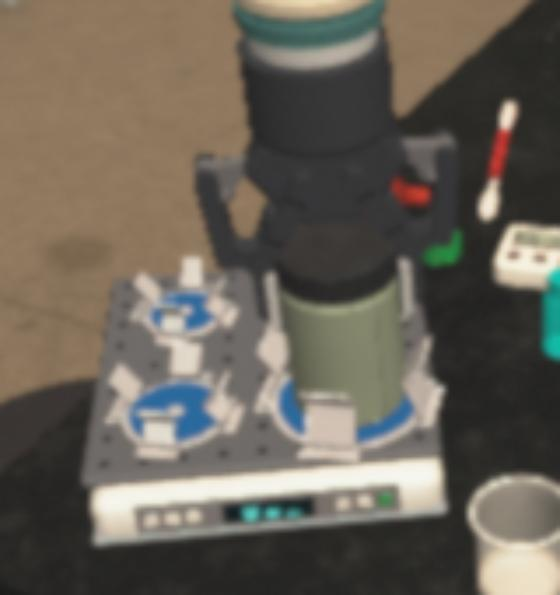

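The jar is down on its seat in the largest clamp, with 22 N contact. I release and rise.

Request:
{"name": "drive_tool", "arguments": {"motion": "0 0 0 0 0 -0.0005 100; 0 0 0 0 0 0 100; 0 0 0 0 0 0 100; 0 0 0 0 0 0 100; 0 0 0 0 0 -0.02 100; 0 0 0 0 0 -0.04 100; 0 0 0 0 0 -0.05 100; 0 0 0 0 0 -0.03 100; 0 0 0 0 0 -0.005 100"}}

```text
clock: 9.02
position: [0.4998, 0.2169, 0.2626]
ee_rot: [0.001, 0.842, 0.539, 0.003]
contact_force: [0.6, -0.1, 0.7]
width: 0.0853
```

```bash
python3 plan.py .529 .082 .16 54 9 85;python3 -c "
from h import *
snap('side','side5')"
```

```text
t 9.025 p [0.4998 0.2169 0.2626] yaw -24.75 tiltfix deg [ 0.24 -0.18  0.  ] F [ 0.6  -0.11  0.68] w 0.0853 q6 41.0
D [ 0.0292 -0.1349 -0.1026] W 78.8
0 0 -8.8 -0.0123 0.0092 0.0114 85; 0 0 -8.8 -0.0135 0.0072 0.0114 85; 0 0 -8.8 -0.0145 0.0051 0.0114 85; 0 0 -8.8 -0.0151 0.0028 0.0114 85; 0 0 -8.8 -0.0153 0.0005 0.0114 85; 0 0 -8.8 -0.0152 -0.0018 0.0114 85; 0 0 -8.8 -0.0148 -0.0041 0.0114 85; 0 0 -8.8 -0.0140 -0.0063 0.0114 85; 0 0 -8.8 -0.0129 -0.0084 0.0114 85
```

View pics/side5.png

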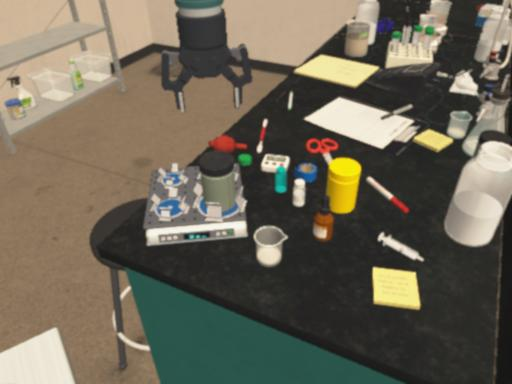

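The jar stands upright in its clamp at (217,185). Next is the beaker.

Request:
{"name": "drive_tool", "arguments": {"motion": "0 0 -8.8 -0.012 0.009 0 85; 0 0 -8.8 -0.0135 0.007 0 85; 0 0 -8.8 -0.0145 0.005 0 85; 0 0 -8.8 -0.015 0.003 0 85; 0 0 -8.8 -0.0155 0.0005 0 85; 0 0 -8.8 -0.015 -0.002 0 85; 0 0 -8.8 -0.015 -0.004 0.01 85; 0 0 -8.8 -0.014 -0.0065 0.02 85; 0 0 -8.8 -0.013 -0.0085 0.03 85; 0 0 0 0 0 0.03 85; 0 0 0 0 0 0.01 85; 0 0 0 0 0 0 85"}}

```text
clock: 10.58
position: [0.5184, 0.0768, 0.1353]
ee_rot: [-0.017, 0.283, 0.959, -0.007]
contact_force: [0.8, -0.1, 0.3]
width: 0.073
```

```bash
python3 plan.py .529 .082 .15 54 1 85
```

```text
t 10.575 p [0.5184 0.0768 0.1353] yaw 57.18 tiltfix deg [-1.27 -1.61  0.  ] F [ 0.78 -0.09  0.27] w 0.073 q6 -56.0
D [0.0106 0.0052 0.0147] W -3.2
0 0 3.2 -0.0061 0.0101 -0.0147 85
```

Request:
{"name": "drive_tool", "arguments": {"motion": "-1.3 -1.6 3.2 -0.006 0.01 0 85; 0 0 0 0 0 0 85; 0 0 0 0 0 0 85"}}

```text
clock: 10.95
position: [0.53, 0.0825, 0.1366]
ee_rot: [0.002, 0.309, 0.951, 0.0]
contact_force: [-0.1, -1.2, -0.5]
width: 0.0727
```

```bash
python3 plan.py .529 .082 .037 54 4 85
```

```text
t 10.95 p [0.53   0.0825 0.1366] yaw 54.0 tiltfix deg [ 0.08  0.16 -0.  ] F [-0.12 -1.17 -0.49] w 0.0727 q6 -53.0
D [-0.001  -0.0005 -0.0996] W 0.0
0 0 -0.0 0.0001 -0.0003 0.0249 85; 0 0 -0.0 0.0001 -0.0003 0.0249 85; 0 0 -0.0 0.0001 -0.0003 0.0249 85; 0 0 -0.0 0.0001 -0.0003 0.0249 85
```

Request:
{"name": "drive_tool", "arguments": {"motion": "0 0 0 0.0005 -0.001 0.025 85; 0 0 0 0 0 0.03 85; 0 0 0 0 0 0.025 85; 0 0 0 0 0 0.015 85; 0 0 0 0 0 0.003 85; 0 0 0 0 0 0 85"}}

```text
clock: 11.7
position: [0.533, 0.0819, 0.0403]
ee_rot: [0.005, 0.307, 0.952, 0.001]
contact_force: [-0.2, -1.0, 0.6]
width: 0.0724
```

```bash
python3 plan.py .529 .082 .037 54 1 85; python3 -c "
from h import *
im,d=snap('side','side6')
cv2.imwrite('pics/c6.png',cv2.resize(im[140:300,190:350][:,:,::-1],None,fx=3.5,fy=3.5))"
```

```text
t 11.7 p [0.533  0.0819 0.0403] yaw 54.19 tiltfix deg [ 0.34  0.54 -0.  ] F [-0.22 -0.97  0.57] w 0.0724 q6 -53.0
D [-0.004   0.0001 -0.0033] W -0.2
0 0 0.2 0.0033 -0.0023 0.0033 85
```

View pics/c6.png

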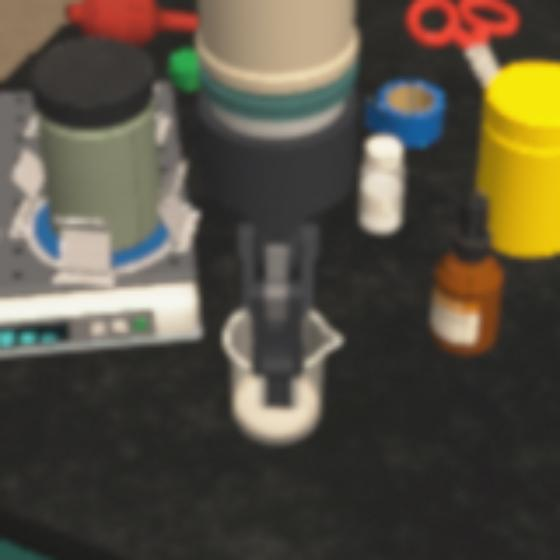

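The jaws straddle the beaker across its rim, with the lip off to the right at crop (340,340). I close.

Request:
{"name": "drive_tool", "arguments": {"motion": "0.3 0.5 0 0.0035 -0.0025 0.0035 85; 0 0 0 0 0 0 55; 0 0 0 0 0 0 55; 0 0 0 0 0 0 55; 0 0 0 0 0 0 55; 0 0 0 0 0 0 55", "newtons": 35}}

```text
clock: 12.5
position: [0.5298, 0.0819, 0.0386]
ee_rot: [0.002, 0.307, 0.952, 0.001]
contact_force: [-0.0, -0.3, 0.9]
width: 0.0517
```

```bash
python3 plan.py .529 .082 .19 54 1 50
```

```text
t 12.5 p [0.5298 0.0819 0.0386] yaw 54.2 tiltfix deg [ 0.15  0.19 -0.  ] F [-0.05 -0.28  0.89] w 0.0517 q6 -53.0
D [-8.000e-04  1.000e-04  1.514e-01] W -0.2
0 0 0.2 0.0007 -0.0004 -0.1514 50
```

Request:
{"name": "drive_tool", "arguments": {"motion": "0 0 0 0 0 -0.015 45; 0 0 0 0 0 -0.03 45; 0 0 0 0 0 -0.045 45; 0 0 0 0 0 -0.05 45; 0 0 0 0 0 -0.05 45; 0 0 0 0 0 -0.03 45; 0 0 0 0 0 -0.005 45"}}

```text
clock: 13.38
position: [0.5283, 0.0821, 0.2756]
ee_rot: [0.003, 0.307, 0.952, 0.001]
contact_force: [0.2, 0.3, -0.6]
width: 0.0518
```

```bash
python3 plan.py .545 .3055 .265 -27 10 45;python3 -c "
from h import *
im,d=snap('side','side7')
cv2.imwrite('pics/c7.png',cv2.resize(im[40:300,150:410][:,:,::-1],None,fx=2.2,fy=2.2))"
```

```text
t 13.375 p [0.5283 0.0821 0.2756] yaw 54.2 tiltfix deg [ 0.28  0.32 -0.  ] F [ 0.15  0.27 -0.56] w 0.0518 q6 -53.0
D [ 0.0167  0.2234 -0.0106] W -81.2
0 0 8.1 0.0117 0.0191 0.0011 45; 0 0 8.1 0.0143 0.0173 0.0011 45; 0 0 8.1 0.0166 0.0151 0.0011 45; 0 0 8.1 0.0185 0.0126 0.0011 45; 0 0 8.1 0.0201 0.0098 0.0011 45; 0 0 8.1 0.0213 0.0069 0.0011 45; 0 0 8.1 0.0221 0.0038 0.0011 45; 0 0 8.1 0.0224 0.0006 0.0011 45; 0 0 8.1 0.0223 -0.0025 0.0011 45; 0 0 8.1 0.0217 -0.0056 0.0011 45
```

View pics/c7.png

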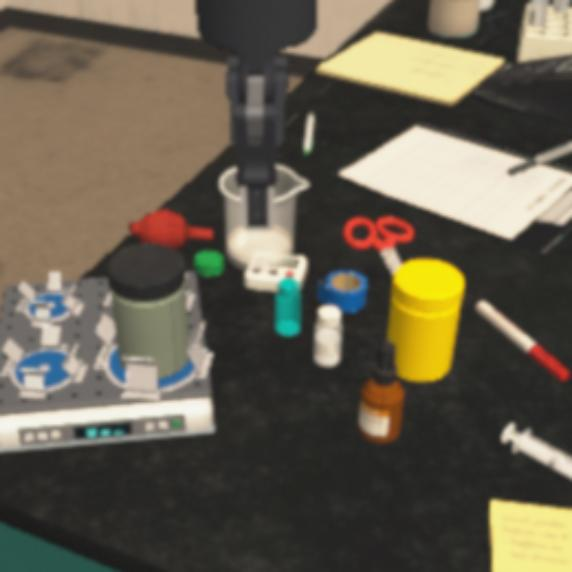

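The beaker is held upright at crop (260,215), well above everything. I carry it over.

Request:
{"name": "drive_tool", "arguments": {"motion": "0 0 8.1 0.0115 0.019 0 45; 0 0 8.1 0.0145 0.0175 0 45; 0 0 8.1 0.0165 0.015 0 45; 0 0 8.1 0.0185 0.0125 0 45; 0 0 8.1 0.02 0.01 0 45; 0 0 8.1 0.0215 0.007 0 45; 0 0 8.1 0.022 0.004 0 45; 0 0 8.1 0.0225 0.0005 0 45; 0 0 8.1 0.02 -0.0025 0 45; 0 0 7 0.014 -0.004 0 45; 0 0 0 0 0 0 45"}}

```text
clock: 14.8
position: [0.5376, 0.2986, 0.2519]
ee_rot: [-0.004, 0.859, 0.512, -0.017]
contact_force: [0.2, 0.2, -0.4]
width: 0.0518
```

```bash
python3 plan.py .545 .3055 .265 -27 1 45
```

```text
t 14.8 p [0.5376 0.2986 0.2519] yaw -28.4 tiltfix deg [-1.35  1.43  0.  ] F [ 0.16  0.21 -0.39] w 0.0518 q6 51.0
D [0.0074 0.0069 0.0131] W 1.4
0 0 -1.4 0.0096 0.0032 -0.0131 45
```

Request:
{"name": "drive_tool", "arguments": {"motion": "-1.4 1.4 0 0.0095 0.003 0 45; 0 0 0 0 0 0.02 45; 0 0 0 0 0 0.035 45; 0 0 0 0 0 0.025 45; 0 0 0 0 0 0.005 45; 0 0 0 0 0 0 45"}}

```text
clock: 15.55
position: [0.5455, 0.303, 0.1633]
ee_rot: [0.002, 0.857, 0.515, 0.002]
contact_force: [-0.2, -0.4, 0.7]
width: 0.0518
```

```bash
python3 plan.py .545 .3055 .145 -27 1 45; python3 -c "
from h import *
from scipy.optimize import least_squares
for n in ('side','top'):
  im,d=snap(n,n+'8');P=pts(n,d)
  q=P[(np.hypot(P[...,0]-.545,P[...,1]-.306)<.045)&(P[...,2]>.11)&(P[...,2]<.18)&(im.min(-1)>110)]
  print(n,len(q))
  if len(q)>20:
    for R in(.0255,):
      r=least_squares(lambda c:np.hypot(*(q[:,:2]-c).T)-R,[.545,.3055],loss='soft_l1',f_scale=.002).x;print(r.round(4))
cv2.imwrite('pics/c8.png',cv2.resize(np.load('side8.npz')['im'][60:260,120:320][:,:,::-1],None,fx=2.9,fy=2.9))
"
```

```text
t 15.55 p [0.5455 0.303  0.1633] yaw -28.07 tiltfix deg [ 0.3 -0.1  0. ] F [-0.24 -0.39  0.72] w 0.0518 q6 51.0
D [-0.0005  0.0025 -0.0183] W 1.1
0 0 -1.1 0.0020 -0.0017 0.0183 45
side 400
[0.545  0.3044]
top 1
```

View pics/c8.png

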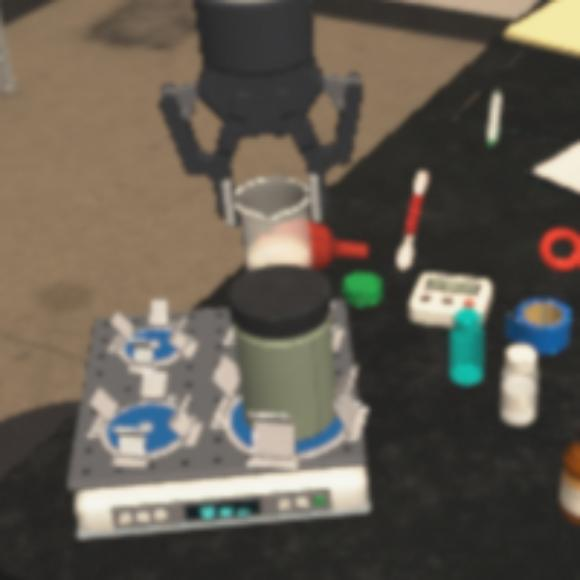

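Request:
{"name": "drive_tool", "arguments": {"motion": "0 0 -1 0.002 -0.0015 0.01 45; 0 0 0 0 0 0.018 45; 0 0 0 0 0 0.015 45; 0 0 0 0 0 0.008 45; 0 0 0 0 0 0.003 45; 0 0 0 0 0 0 45"}}

```text
clock: 16.4
position: [0.5479, 0.3071, 0.1102]
ee_rot: [0.002, 0.852, 0.523, 0.006]
contact_force: [0.6, -0.8, -0.5]
width: 0.0516
```

```bash
python3 plan.py .545 .3055 .1036 -27 1 45
```

```text
t 16.4 p [0.5479 0.3071 0.1102] yaw -26.9 tiltfix deg [ 0.57 -0.43  0.  ] F [ 0.6  -0.78 -0.52] w 0.0516 q6 50.0
D [-0.0029 -0.0016 -0.0066] W -0.1
0 0 0.1 -0.0027 -0.0018 0.0066 45
```

Request:
{"name": "drive_tool", "arguments": {"motion": "0.5 -0.4 0 -0.0025 -0.002 0.003 45; 0 0 0 0 0 0.002 45; 0 0 0 0 0 0.002 45; 0 0 0 0 0 0.002 45"}}

```text
clock: 16.9
position: [0.5462, 0.3067, 0.1034]
ee_rot: [0.0, 0.852, 0.523, 0.003]
contact_force: [-2.2, 0.7, 13.5]
width: 0.0517
```

```bash
python3 plan.py .545 .3055 .1036 -27 1 45
```

```text
t 16.9 p [0.5462 0.3067 0.1034] yaw -26.91 tiltfix deg [ 0.17 -0.24  0.  ] F [-2.18  0.73 13.53] w 0.0517 q6 50.0
D [-0.0012 -0.0012  0.0002] W -0.1
0 0 0.1 -0.0016 -0.0006 -0.0002 45
```

The beaker is seated, with 13.5 N contact. I release.

Request:
{"name": "drive_tool", "arguments": {"motion": "0 0 0 0 0 -0.0005 85; 0 0 0 0 0 0 85; 0 0 0 0 0 0 85; 0 0 0 0 0 0 85; 0 0 0 0 0 -0.02 85; 0 0 0 0 0 -0.04 85; 0 0 0 0 0 -0.05 70; 0 0 0 0 0 -0.03 70; 0 0 0 0 0 -0.005 70"}}

```text
clock: 18.02
position: [0.5449, 0.3059, 0.2508]
ee_rot: [-0.0, 0.852, 0.523, 0.001]
contact_force: [-0.9, 0.2, -0.6]
width: 0.0598
```

```bash
python3 plan.py .656 .0735 .22 -27 7 70;python3 -c "
from h import *
snap('side','side9')"
```

```text
t 18.025 p [0.5449 0.3059 0.2508] yaw -26.91 tiltfix deg [ 0.03 -0.05  0.  ] F [-0.87  0.16 -0.64] w 0.0598 q6 50.0
D [ 0.1111 -0.2324 -0.0308] W -0.1
0 0 0.0 -0.0224 0.0292 0.0044 70; 0 0 0.0 -0.0224 0.0292 0.0044 70; 0 0 0.0 -0.0224 0.0292 0.0044 70; 0 0 0.0 -0.0224 0.0292 0.0044 70; 0 0 0.0 -0.0224 0.0292 0.0044 70; 0 0 0.0 -0.0224 0.0292 0.0044 70; 0 0 0.0 -0.0224 0.0292 0.0044 70
```

View pics/side9.png

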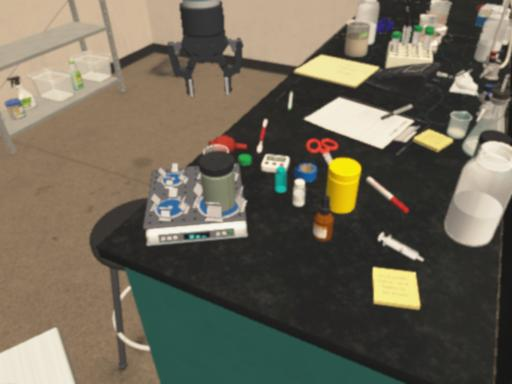

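The beaker is behind the jar, rim visible at (217,150). I move to the dropper.

Request:
{"name": "drive_tool", "arguments": {"motion": "0 0 0 -0.014 0.018 0 70; 0 0 0 -0.022 0.029 0 70; 0 0 0 -0.028 0.036 0 70; 0 0 0 -0.028 0.036 0 70; 0 0 0 -0.028 0.036 0 70; 0 0 0 -0.022 0.029 0 70; 0 0 0 -0.01 0.014 0.01 70; 0 0 0 0 0 0 70; 0 0 0 0 0 0 70"}}

```text
clock: 19.2
position: [0.6501, 0.0648, 0.2219]
ee_rot: [-0.004, 0.853, 0.522, -0.013]
contact_force: [-0.7, -1.0, 0.6]
width: 0.0598
```

```bash
python3 plan.py .656 .0735 .22 -27 1 70
```

```text
t 19.2 p [0.6501 0.0648 0.2219] yaw -27.03 tiltfix deg [-1.24  1.05  0.  ] F [-0.75 -0.97  0.56] w 0.0598 q6 27.0
D [ 0.0059  0.0087 -0.0019] W 0.0
0 0 -0.0 0.0105 0.0013 0.0019 70
```

Request:
{"name": "drive_tool", "arguments": {"motion": "-1.2 1 0 0.0105 0.0015 0 70; 0 0 0 0 0 0 70; 0 0 0 0 0 0.03 70; 0 0 0 0 0 0.03 70; 0 0 0 0 0 0.01 70; 0 0 0 0 0 0 70"}}

```text
clock: 19.95
position: [0.6565, 0.0807, 0.1539]
ee_rot: [0.001, 0.851, 0.526, 0.004]
contact_force: [-0.3, -0.3, -0.4]
width: 0.0598
```

```bash
python3 plan.py .656 .0735 .040 -27 4 70
```

```text
t 19.95 p [0.6565 0.0807 0.1539] yaw -26.55 tiltfix deg [ 0.33 -0.27  0.  ] F [-0.25 -0.33 -0.36] w 0.0598 q6 27.0
D [-0.0005 -0.0072 -0.1139] W -0.5
0 0 0.1 -0.0017 0.0007 0.0285 70; 0 0 0.1 -0.0017 0.0007 0.0285 70; 0 0 0.1 -0.0017 0.0007 0.0285 70; 0 0 0.1 -0.0017 0.0007 0.0285 70
```

Request:
{"name": "drive_tool", "arguments": {"motion": "0.3 -0.3 0 -0.007 0.003 0 70; 0 0 0 0 0 0 70; 0 0 0 0 0 0.03 70; 0 0 0 0 0 0.02 70; 0 0 0 0 0 0 70"}}

```text
clock: 20.58
position: [0.6602, 0.072, 0.1087]
ee_rot: [0.003, 0.851, 0.526, 0.004]
contact_force: [-0.3, 0.6, 0.8]
width: 0.06
```

```bash
python3 plan.py .656 .0735 .040 -27 3 70;python3 -c "
from h import *
im,d=snap('side','side10')
cv2.imwrite('pics/c10.png',cv2.resize(im[100:280,230:410][:,:,::-1],None,fx=3,fy=3))"
```

```text
t 20.575 p [0.6602 0.072  0.1087] yaw -26.58 tiltfix deg [ 0.58 -0.23  0.  ] F [-0.26  0.55  0.8 ] w 0.06 q6 27.0
D [-0.0042  0.0015 -0.0687] W -0.4
0 0 0.1 -0.0002 -0.0015 0.0229 70; 0 0 0.1 -0.0002 -0.0015 0.0229 70; 0 0 0.1 -0.0002 -0.0015 0.0229 70
```

View pics/c10.png

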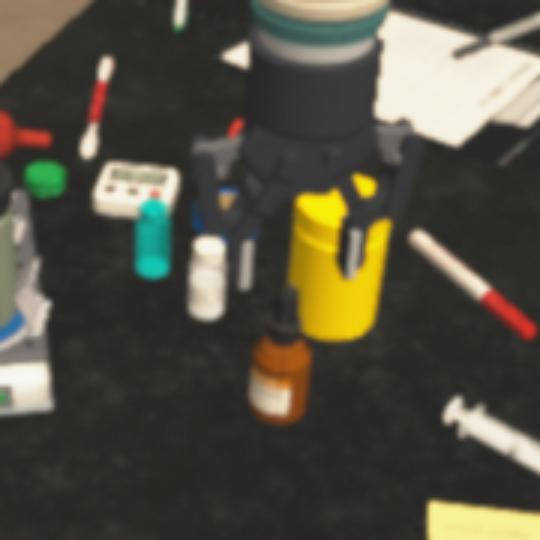

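The dropper teat at crop (288,300) lies between the two fingers (245,265) and (352,250). I go down.

Request:
{"name": "drive_tool", "arguments": {"motion": "0.5 -0.2 0 -0.0005 -0.0045 0.005 70; 0 0 0 0 0 0.02 70; 0 0 0 0 0 0.02 70; 0 0 0 0 0 0.012 70; 0 0 0 0 0 0.003 70; 0 0 0 0 0 0 70"}}

```text
clock: 21.38
position: [0.6605, 0.074, 0.054]
ee_rot: [0.003, 0.851, 0.526, 0.006]
contact_force: [-0.7, 0.0, -0.9]
width: 0.0597
```

```bash
python3 plan.py .656 .0735 .040 -27 1 70
```

```text
t 21.375 p [0.6605 0.074  0.054 ] yaw -26.58 tiltfix deg [ 0.64 -0.35  0.  ] F [-0.66  0.   -0.92] w 0.0597 q6 27.0
D [-0.0045 -0.0005 -0.014 ] W -0.4
0 0 0.4 -0.0025 -0.0038 0.0140 70
```

Request:
{"name": "drive_tool", "arguments": {"motion": "0.6 -0.3 0 -0.0025 -0.004 0.005 70; 0 0 0 0 -0.001 0.006 70; 0 0 0 0 0 0.003 70; 0 0 0 0 0 0 70"}}

```text
clock: 21.88
position: [0.6554, 0.0741, 0.0404]
ee_rot: [0.0, 0.851, 0.526, 0.001]
contact_force: [-0.1, 0.7, -0.4]
width: 0.0597
```

```bash
python3 plan.py .656 .0735 .040 -27 1 70
```

```text
t 21.875 p [0.6554 0.0741 0.0404] yaw -26.58 tiltfix deg [ 0.12 -0.09  0.  ] F [-0.08  0.68 -0.37] w 0.0597 q6 27.0
D [ 0.0006 -0.0006 -0.0004] W -0.4
0 0 0.4 -0.0003 0.0008 0.0004 70
```

Request:
{"name": "drive_tool", "arguments": {"motion": "0 0 0 0 0 0 35; 0 0 0 0 0 0 35; 0 0 0 0 0 0 35; 0 0 0 0 0 0 35; 0 0 0 0 0 0 35; 0 0 0 0 0 0 35", "newtons": 45}}

```text
clock: 22.62
position: [0.6559, 0.074, 0.0409]
ee_rot: [0.001, 0.851, 0.526, 0.002]
contact_force: [0.5, 0.7, -0.2]
width: 0.0355
```

```bash
python3 plan.py
```

```text
t 22.625 p [0.6559 0.074  0.0409] yaw -26.58 tiltfix deg [ 0.18 -0.11  0.  ] F [ 0.53  0.68 -0.17] w 0.0355 q6 27.0
```

Request:
{"name": "drive_tool", "arguments": {"motion": "0 0 0 0 0 -0.015 30; 0 0 0 0 0 -0.03 30; 0 0 0 0 0 -0.045 30; 0 0 0 0 0 -0.05 30; 0 0 0 0 0 -0.05 30; 0 0 0 0 0 -0.035 30; 0 0 0 0 0 -0.01 30; 0 0 0 0 0 0 30"}}

```text
clock: 23.62
position: [0.6538, 0.0741, 0.2877]
ee_rot: [0.001, 0.851, 0.526, 0.002]
contact_force: [0.3, -0.3, -0.1]
width: 0.0356
```

```bash
python3 plan.py .41 .262 .275 -27 8 30;python3 -c "
from h import *
im,d=snap('side','side11')"
```

```text
t 23.625 p [0.6538 0.0741 0.2877] yaw -26.58 tiltfix deg [ 0.23 -0.15  0.  ] F [ 0.27 -0.27 -0.14] w 0.0356 q6 27.0
D [-0.2438  0.1879 -0.0127] W -0.4
0 0 0.1 0.0074 -0.0378 0.0016 30; 0 0 0.1 0.0073 -0.0378 0.0016 30; 0 0 0.1 0.0073 -0.0378 0.0016 30; 0 0 0.1 0.0073 -0.0378 0.0016 30; 0 0 0.1 0.0072 -0.0378 0.0016 30; 0 0 0.1 0.0072 -0.0378 0.0016 30; 0 0 0.1 0.0072 -0.0378 0.0016 30; 0 0 0.1 0.0071 -0.0378 0.0016 30
```

View pics/side11.png

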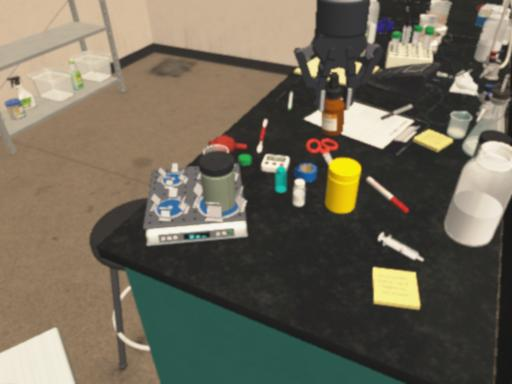

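The dropper is held upright at (333,112). I carry it to its clamp at (170,207).

Request:
{"name": "drive_tool", "arguments": {"motion": "0 0 0 0.0035 -0.018 -0.001 30; 0 0 0 0.0055 -0.03 -0.001 30; 0 0 0 0.0075 -0.038 -0.001 30; 0 0 0 0.0075 -0.038 -0.001 30; 0 0 0 0.0075 -0.038 0 30; 0 0 0 0.0075 -0.038 0 30; 0 0 0 0.007 -0.038 0 30; 0 0 0 0.0055 -0.03 0 30; 0 0 0 0.0025 -0.015 0 30; 0 0 0 0 0 0 30"}}

```text
clock: 24.92
position: [0.4002, 0.2561, 0.277]
ee_rot: [-0.008, 0.85, 0.527, -0.015]
contact_force: [0.2, -0.1, -0.4]
width: 0.0351
```

```bash
python3 plan.py .41 .262 .25 -27 1 30
```

```text
t 24.925 p [0.4002 0.2561 0.277 ] yaw -26.45 tiltfix deg [-1.63  0.97  0.  ] F [ 0.23 -0.1  -0.36] w 0.0351 q6 50.0
D [ 0.0098  0.0059 -0.027 ] W -0.6
0 0 0.6 0.0097 0.0062 0.0270 30
```

Request:
{"name": "drive_tool", "arguments": {"motion": "-1.6 1 0 0.0095 0.006 0 30; 0 0 0 0 0 0.02 30; 0 0 0 0 0 0.035 30; 0 0 0 0 0 0.03 30; 0 0 0 0 0 0.01 30; 0 0 0 0 0 0 30"}}

```text
clock: 25.68
position: [0.4192, 0.2611, 0.1791]
ee_rot: [0.003, 0.852, 0.524, 0.005]
contact_force: [-0.1, -0.2, -0.1]
width: 0.0356
```

```bash
python3 plan.py .41 .262 .15 -27 1 30; python3 -c "
from h import *
from scipy.optimize import least_squares
for n in ('side',):
  im,d=snap(n,n+'12');P=pts(n,d);hs=cv2.cvtColor(im,cv2.COLOR_RGB2HSV)
  for lo,hi in((.11,.14),(.14,.17),(.1,.2)):
    q=P[(np.hypot(P[...,0]-.41,P[...,1]-.262)<.045)&(P[...,2]>lo)&(P[...,2]<hi)&(hs[...,0]<20)&(hs[...,1]>120)]
    print(n,len(q))
    if len(q)>20:
      r=least_squares(lambda c:np.hypot(*(q[:,:2]-c).T)-.019,[.41,.262],loss='soft_l1',f_scale=.002).x;print(r.round(4),q[:,2].min(),q[:,2].max())
cv2.imwrite('pics/c12.png',cv2.resize(im[60:260,80:280][:,:,::-1],None,fx=2.9,fy=2.9))
"
```

```text
t 25.675 p [0.4192 0.2611 0.1791] yaw -26.76 tiltfix deg [ 0.58 -0.37  0.  ] F [-0.15 -0.19 -0.14] w 0.0356 q6 51.0
D [-0.0092  0.0009 -0.0291] W -0.2
0 0 0.2 -0.0034 -0.0086 0.0291 30
side 0
side 128
[0.4204 0.2618] 0.14407255748841052 0.1697077277349907
side 438
[0.4202 0.2626] 0.14407255748841052 0.1999157104610007
```

View pics/c12.png

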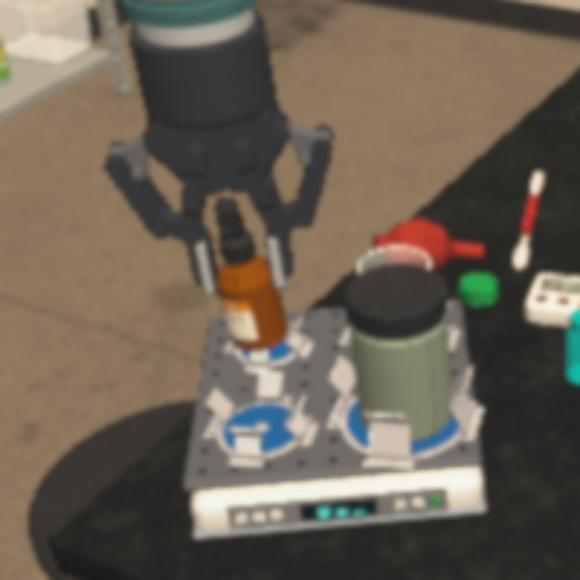

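The dropper is upright at crop (250,290), about 9 mm too far in x. I correct, then lower.

Request:
{"name": "drive_tool", "arguments": {"motion": "0.6 -0.4 0 -0.0035 -0.0085 0.005 30; 0 0 0 0 0 0.015 30; 0 0 0 0 0 0.01 30; 0 0 0 0 0 0 30"}}

```text
clock: 26.22
position: [0.4113, 0.2628, 0.1497]
ee_rot: [0.0, 0.852, 0.524, 0.002]
contact_force: [0.5, -0.1, -1.3]
width: 0.0352
```

```bash
python3 plan.py .41 .2615 .106 -27 1 30
```

```text
t 26.225 p [0.4113 0.2628 0.1497] yaw -26.75 tiltfix deg [ 0.15 -0.2   0.  ] F [ 0.54 -0.12 -1.34] w 0.0352 q6 51.0
D [-0.0013 -0.0013 -0.0437] W -0.2
0 0 0.2 -0.0017 -0.0006 0.0437 30
```

Request:
{"name": "drive_tool", "arguments": {"motion": "0 0 0 -0.0015 -0.0005 0.005 30; 0 0 0 0 0 0.012 30; 0 0 0 0 0 0.012 30; 0 0 0 0 0 0.005 30; 0 0 0 0 0 0.002 30; 0 0 0 0 0 0 30"}}

```text
clock: 26.98
position: [0.4105, 0.2617, 0.1111]
ee_rot: [0.0, 0.852, 0.524, 0.002]
contact_force: [-0.1, -1.2, -1.7]
width: 0.0351
```

```bash
python3 plan.py .41 .2615 .106 -27 1 30
```

```text
t 26.975 p [0.4105 0.2617 0.1111] yaw -26.75 tiltfix deg [ 0.16 -0.2   0.  ] F [-0.1  -1.16 -1.72] w 0.0351 q6 51.0
D [-0.0005 -0.0002 -0.0051] W -0.2
0 0 0.2 -0.0004 -0.0004 0.0051 30
```

Request:
{"name": "drive_tool", "arguments": {"motion": "0 0 0 0 -0.0005 0.002 30; 0 0 0 0 0 0.002 30; 0 0 0 0 0 0.002 30; 0 0 0 0 0 0.002 30"}}

```text
clock: 27.48
position: [0.4114, 0.2631, 0.1055]
ee_rot: [0.0, 0.852, 0.524, 0.004]
contact_force: [-3.5, -1.5, 20.7]
width: 0.0355
```

```bash
python3 plan.py .41 .2615 .106 -27 1 30
```

```text
t 27.475 p [0.4114 0.2631 0.1055] yaw -26.78 tiltfix deg [ 0.27 -0.43  0.  ] F [-3.54 -1.5  20.68] w 0.0355 q6 51.0
D [-0.0014 -0.0016  0.0005] W -0.2
0 0 0.2 -0.0021 -0.0005 -0.0005 30
```

Seated. I release.

Request:
{"name": "drive_tool", "arguments": {"motion": "0 0 0 0 0 -0.0005 65; 0 0 0 0 0 0 65; 0 0 0 0 0 0 65; 0 0 0 0 0 0 65; 0 0 0 0 0 -0.015 65; 0 0 0 0 0 -0.03 65; 0 0 0 0 0 -0.04 65; 0 0 0 0 0 -0.045 65; 0 0 0 0 0 -0.02 65; 0 0 0 0 0 0 65"}}

```text
clock: 28.72
position: [0.4097, 0.262, 0.2589]
ee_rot: [-0.0, 0.852, 0.524, 0.003]
contact_force: [0.2, -0.1, 0.1]
width: 0.0557
```

```bash
python3 plan.py .68 .1845 .22 51 9 60;python3 -c "
from h import *
im,d=snap('side','side13');im,d=snap('top','top13')"
```

```text
t 28.725 p [0.4097 0.262  0.2589] yaw -26.78 tiltfix deg [ 0.16 -0.28  0.  ] F [ 0.16 -0.15  0.09] w 0.0557 q6 51.0
D [ 0.2703 -0.0775 -0.0389] W 77.8
0 0 -8.6 0.0058 0.0307 0.0043 60; 0 0 -8.6 0.0012 0.0312 0.0043 60; 0 0 -8.6 -0.0035 0.0310 0.0043 60; 0 0 -8.6 -0.0082 0.0302 0.0043 60; 0 0 -8.6 -0.0126 0.0286 0.0043 60; 0 0 -8.6 -0.0168 0.0264 0.0043 60; 0 0 -8.6 -0.0205 0.0236 0.0043 60; 0 0 -8.6 -0.0238 0.0202 0.0043 60; 0 0 -8.6 -0.0266 0.0164 0.0043 60
```

View pics/side13.png

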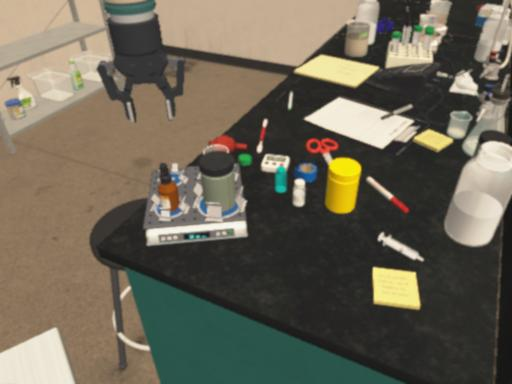

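View pics/top13.png

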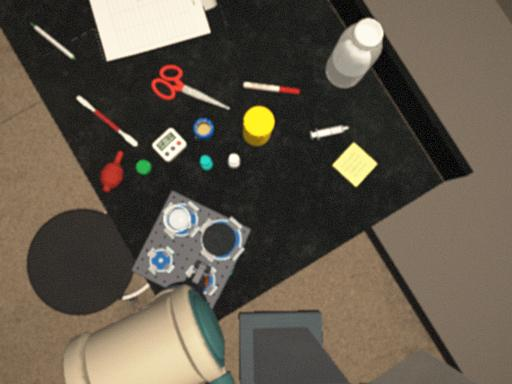

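Side: dropper (169,190) and jar (217,185) stand upright in their clamps. Top: beaker (181,219) and jar (221,240) are centred. The white vial is still at (234,160), and I go there now.

Request:
{"name": "drive_tool", "arguments": {"motion": "0 0 -8.6 0.006 0.025 0 60; 0 0 -8.6 0.001 0.031 0 60; 0 0 -8.6 -0.0035 0.031 0 60; 0 0 -8.6 -0.008 0.03 0 60; 0 0 -8.6 -0.0125 0.0285 0 60; 0 0 -8.6 -0.017 0.0265 0 60; 0 0 -8.6 -0.0205 0.0235 0 60; 0 0 -8.6 -0.024 0.02 0.01 60; 0 0 -8.6 -0.022 0.013 0.02 60; 0 0 0 0 0 0 60; 0 0 0 0 0 0 60"}}

```text
clock: 30.2
position: [0.6661, 0.1875, 0.1998]
ee_rot: [-0.017, 0.316, 0.948, -0.009]
contact_force: [-0.2, 0.5, -0.0]
width: 0.0513
```

```bash
python3 plan.py .68 .1845 .17 51 1 60
```

```text
t 30.2 p [0.6661 0.1875 0.1998] yaw 53.13 tiltfix deg [-1.6  -1.47  0.  ] F [-0.21  0.53 -0.03] w 0.0513 q6 -43.0
D [ 0.0139 -0.003  -0.0298] W -2.1
0 0 2.1 -0.0129 0.0059 0.0298 60
```

Request:
{"name": "drive_tool", "arguments": {"motion": "-1.6 -1.5 2.1 -0.013 0.006 0 60; 0 0 0 0 0 0 60; 0 0 0 0 0 0.025 60; 0 0 0 0 0 0.03 60; 0 0 0 0 0 0.02 60; 0 0 0 0 0 0.005 60; 0 0 0 0 0 0 60"}}

```text
clock: 31.08
position: [0.675, 0.1884, 0.1231]
ee_rot: [0.0, 0.334, 0.943, 0.001]
contact_force: [-0.1, 0.0, 0.1]
width: 0.0515
```

```bash
python3 plan.py .68 .1845 .027 51 1 60;python3 -c "
from h import *
im,d=snap('side','side14')
cv2.imwrite('pics/c14.png',cv2.resize(im[70:250,200:380][:,:,::-1],None,fx=3,fy=3))"
```

```text
t 31.075 p [0.675  0.1884 0.1231] yaw 51.02 tiltfix deg [ 0.12  0.01 -0.  ] F [-0.15  0.03  0.13] w 0.0515 q6 -41.0
D [ 0.005  -0.0039 -0.0961] W -0.0
0 0 0.0 -0.0063 0.0001 0.0961 60
```

View pics/c14.png

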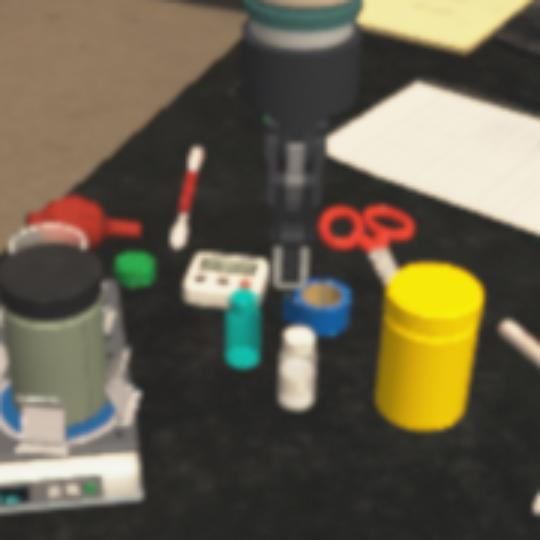

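The gripper is above the white vial at crop (297,368), clear of turquoise and yellow.

Request:
{"name": "drive_tool", "arguments": {"motion": "0 0 0 -0.0065 0 0 60; 0 0 0 0 0 0 60; 0 0 0 0 0 0.02 60; 0 0 0 0 0 0.02 60; 0 0 0 0 0 0.005 60; 0 0 0 0 0 0 60"}}

```text
clock: 31.88
position: [0.6843, 0.1842, 0.0827]
ee_rot: [0.005, 0.334, 0.943, 0.003]
contact_force: [0.5, 0.4, 0.2]
width: 0.0513
```

```bash
python3 plan.py .68 .1845 .027 51 1 60
```

```text
t 31.875 p [0.6843 0.1842 0.0827] yaw 50.97 tiltfix deg [ 0.55  0.38 -0.  ] F [0.52 0.35 0.2 ] w 0.0513 q6 -42.0
D [-0.0043  0.0003 -0.0557] W 0.0
0 0 -0.0 0.0035 -0.0025 0.0557 60
```

Request:
{"name": "drive_tool", "arguments": {"motion": "0.5 0.4 0 0.0035 -0.0025 0 60; 0 0 0 0 0 0.015 60; 0 0 0 0 0 0.018 60; 0 0 0 0 0 0.012 60; 0 0 0 0 0 0.003 60; 0 0 0 0 0 0 60"}}

```text
clock: 32.62
position: [0.6802, 0.1847, 0.0321]
ee_rot: [0.0, 0.334, 0.943, 0.0]
contact_force: [0.2, 0.5, -0.3]
width: 0.0512
```

```bash
python3 plan.py .68 .1845 .027 51 1 60
```

```text
t 32.625 p [0.6802 0.1847 0.0321] yaw 50.97 tiltfix deg [ 0.05 -0.02  0.  ] F [ 0.16  0.49 -0.33] w 0.0512 q6 -41.0
D [-0.0002 -0.0002 -0.0051] W 0.0
0 0 -0.0 0.0000 -0.0002 0.0051 60
```

Request:
{"name": "drive_tool", "arguments": {"motion": "0 0 0 0 0 0.005 60; 0 0 0 0 0 0 60; 0 0 0 0 0 0 22; 0 0 0 0 0 0 22; 0 0 0 0 0 0 22; 0 0 0 0 0 0 22; 0 0 0 0 0 0 22; 0 0 0 0 0 0 22", "newtons": 30}}

```text
clock: 33.62
position: [0.6813, 0.1849, 0.0284]
ee_rot: [0.001, 0.334, 0.943, 0.001]
contact_force: [0.1, -0.1, -0.3]
width: 0.0264
```

```bash
python3 plan.py
```

```text
t 33.625 p [0.6813 0.1849 0.0284] yaw 50.97 tiltfix deg [ 0.18  0.1  -0.  ] F [ 0.06 -0.1  -0.34] w 0.0264 q6 -41.0
```

Request:
{"name": "drive_tool", "arguments": {"motion": "0 0 0 0 0 -0.012 20; 0 0 0 0 0 -0.025 20; 0 0 0 0 0 -0.04 20; 0 0 0 0 0 -0.05 20; 0 0 0 0 0 -0.045 20; 0 0 0 0 0 -0.025 20; 0 0 0 0 0 -0.005 20; 0 0 0 0 0 0 20"}}

```text
clock: 34.62
position: [0.6804, 0.1846, 0.2413]
ee_rot: [0.003, 0.334, 0.943, 0.002]
contact_force: [-0.0, -0.4, -0.9]
width: 0.0265
```

```bash
python3 plan.py .456 .351 .24 51 7 20;python3 -c "
from h import *
im,d=snap('side','side15')
cv2.imwrite('pics/c15.png',cv2.resize(im[40:240,200:400][:,:,::-1],None,fx=2.7,fy=2.7))"
```

```text
t 34.625 p [0.6804 0.1846 0.2413] yaw 50.97 tiltfix deg [ 0.32  0.21 -0.  ] F [-0.01 -0.38 -0.85] w 0.0265 q6 -41.0
D [-0.2244  0.1664 -0.0013] W 0.0
0 0 -0.0 0.0399 -0.0017 0.0002 20; 0 0 -0.0 0.0399 -0.0017 0.0002 20; 0 0 -0.0 0.0399 -0.0017 0.0002 20; 0 0 -0.0 0.0399 -0.0017 0.0002 20; 0 0 -0.0 0.0399 -0.0017 0.0002 20; 0 0 -0.0 0.0399 -0.0017 0.0002 20; 0 0 -0.0 0.0399 -0.0017 0.0002 20
```

View pics/c15.png

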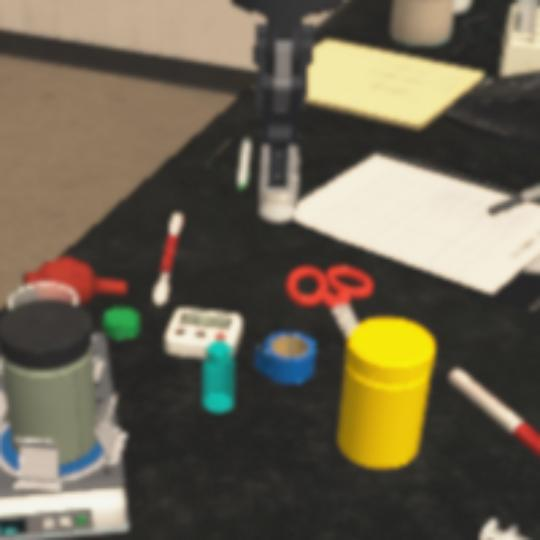

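The vial is held upright at crop (278,190). I carry it to the smallest clamp.

Request:
{"name": "drive_tool", "arguments": {"motion": "0 0 0 0.02 -0.001 -0.001 20; 0 0 0 0.032 -0.0015 -0.001 20; 0 0 0 0.04 -0.002 -0.001 20; 0 0 0 0.04 -0.002 0 20; 0 0 0 0.04 -0.002 0 20; 0 0 0 0.04 -0.002 0 20; 0 0 0 0.032 -0.0015 0 20; 0 0 0 0.018 -0.001 0 20; 0 0 0 0 0 0 20; 0 0 0 0 0 0 20"}}

```text
clock: 35.92
position: [0.4476, 0.3453, 0.2322]
ee_rot: [-0.009, 0.333, 0.943, -0.005]
contact_force: [0.8, 0.2, -1.1]
width: 0.026
```

```bash
python3 plan.py .456 .351 .14 51 1 20
```

```text
t 35.925 p [0.4476 0.3453 0.2322] yaw 51.11 tiltfix deg [-0.93 -0.78  0.  ] F [ 0.78  0.17 -1.07] w 0.026 q6 -21.0
D [ 0.0084  0.0057 -0.0922] W -0.1
0 0 0.1 -0.0030 0.0097 0.0922 20
```

Request:
{"name": "drive_tool", "arguments": {"motion": "-0.9 -0.8 0 -0.003 0.0095 0 20; 0 0 0 0 0 0 20; 0 0 0 0 0 0.02 20; 0 0 0 0 0 0.025 20; 0 0 0 0 0 0.02 20; 0 0 0 0 0 0.005 20; 0 0 0 0 0 0 20"}}

```text
clock: 36.8
position: [0.4627, 0.349, 0.1605]
ee_rot: [0.003, 0.336, 0.942, 0.001]
contact_force: [-0.7, 0.6, 0.6]
width: 0.0261
```

```bash
python3 plan.py .456 .351 .14 51 1 20; python3 -c "
from h import *
im,d=snap('side','side16')
cv2.imwrite('pics/c16.png',cv2.resize(im[70:250,100:280][:,:,::-1],None,fx=3,fy=3))"
```

```text
t 36.8 p [0.4627 0.349  0.1605] yaw 50.73 tiltfix deg [ 0.19  0.24 -0.  ] F [-0.74  0.63  0.61] w 0.0261 q6 -20.0
D [-0.0067  0.002  -0.0205] W 0.3
0 0 -0.3 0.0065 -0.0026 0.0205 20
```

View pics/c16.png

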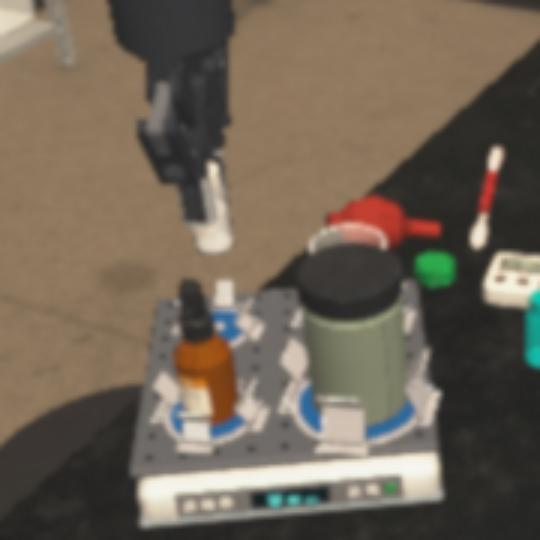

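The vial is at crop (212,225), upright above its clamp (225,325). I correct xy and lower.

Request:
{"name": "drive_tool", "arguments": {"motion": "0 0 0 0.0065 -0.0025 0 20; 0 0 0 0 0 0.01 20; 0 0 0 0 0 0.015 20; 0 0 0 0 0 0.005 20; 0 0 0 0 0 0 20"}}

```text
clock: 37.48
position: [0.4565, 0.3519, 0.1302]
ee_rot: [0.004, 0.336, 0.942, 0.002]
contact_force: [0.6, -0.5, -0.7]
width: 0.0263
```

```bash
python3 plan.py .456 .351 .093 51 1 20; python3 -c "
from h import *
from scipy.optimize import least_squares
im,d=snap('side','side17');P=pts('side',d)
q=P[(np.hypot(P[...,0]-.456,P[...,1]-.351)<.03)&(P[...,2]>.105)&(P[...,2]<.15)&(im.min(-1)>100)];print(len(q))
print(least_squares(lambda c:np.hypot(*(q[:,:2]-c).T)-.0135,[.456,.351],loss='soft_l1',f_scale=.002).x.round(4))"
```

```text
t 37.475 p [0.4565 0.3519 0.1302] yaw 50.75 tiltfix deg [ 0.36  0.3  -0.  ] F [ 0.57 -0.5  -0.67] w 0.0263 q6 -20.0
D [-0.0005 -0.0009 -0.0372] W 0.2
0 0 -0.2 -0.0002 -0.0010 0.0372 20
181
[0.456  0.3513]
```

The vial axis is within 1 mm of the clamp centre. I lower.

Request:
{"name": "drive_tool", "arguments": {"motion": "0.3 0.3 0 0 -0.001 0.005 20; 0 0 0 0 0 0.01 20; 0 0 0 0 0 0.01 20; 0 0 0 0 0 0.005 20; 0 0 0 0 0 0.002 20; 0 0 0 0 0 0 20"}}

```text
clock: 38.28
position: [0.4563, 0.3512, 0.0962]
ee_rot: [0.0, 0.336, 0.942, 0.001]
contact_force: [-0.8, -0.3, 0.8]
width: 0.026
```

```bash
python3 plan.py .456 .351 .093 51 1 20
```

```text
t 38.275 p [0.4563 0.3512 0.0962] yaw 50.74 tiltfix deg [ 0.06 -0.01  0.  ] F [-0.77 -0.33  0.8 ] w 0.026 q6 -20.0
D [-0.0003 -0.0002 -0.0032] W 0.3
0 0 -0.3 0.0001 -0.0003 0.0032 20
```

Request:
{"name": "drive_tool", "arguments": {"motion": "0 0 0 0 0 0.002 20; 0 0 0 0 0 0.0015 20; 0 0 0 0 0 0.0015 20; 0 0 0 0 0 0.0015 20"}}

```text
clock: 38.78
position: [0.4568, 0.3516, 0.0927]
ee_rot: [0.001, 0.336, 0.942, 0.001]
contact_force: [-1.6, -2.0, 9.7]
width: 0.026
```

Seated, with 9.7 N contact. I release and rise.

Request:
{"name": "drive_tool", "arguments": {"motion": "0 0 0 0 0 0 55; 0 0 0 0 0 0 55; 0 0 0 0 0 0 55; 0 0 0 0 0 0 55; 0 0 0 0 0 -0.015 55; 0 0 0 0 0 -0.03 55; 0 0 0 0 0 -0.04 55; 0 0 0 0 0 -0.045 55; 0 0 0 0 0 -0.04 55; 0 0 0 0 0 -0.02 55; 0 0 0 0 0 0 55"}}

```text
clock: 40.15
position: [0.4566, 0.3514, 0.2948]
ee_rot: [0.003, 0.336, 0.942, 0.004]
contact_force: [0.0, -0.5, -0.1]
width: 0.0468
```

Request:
{"name": "drive_tool", "arguments": {"motion": "0 0 0 -0.02 0.02 -0.02 55; 0 0 0 0.02 -0.04 -0.02 55; 0 0 0 0.02 -0.05 0 55; 0 0 0 0.02 -0.05 0 55; 0 0 0 0.02 -0.03 0 55; 0 0 0 0 0 0 55; 0 0 0 0 0 0 55"}}

```text
clock: 41.02
position: [0.3092, 0.2694, 0.3277]
ee_rot: [-0.001, 0.336, 0.942, -0.001]
contact_force: [0.7, 0.3, 0.4]
width: 0.0475
```

```bash
cat > chk.py <<'E'
from h import *
from scipy.optimize import least_squares
print(get_state()['position'],get_state()['width'])
for n in('side','top'):
    im,d=snap(n,n+'20');P=pts(n,d)
    for k,c,r,ztop,rf in(('vial',(.456,.351),.02,.127,.011),('drop',(.410,.262),.026,.171,.019),('beak',(.545,.3055),.04,.127,.026),('jar',(.4995,.2165),.045,.171,.0335)):
        m=(np.hypot(P[...,0]-c[0],P[...,1]-c[1])<r)&(P[...,2]>.095)&(P[...,2]<.2)
        if k=='drop': m&=(P[...,2]>.1)
        q=P[m]
        if len(q)<15: print(n,k,'few',len(q));continue
        t=q[q[:,2]>np.percentile(q[:,2],99)-.008]
        mc=cv2.minEnclosingCircle(q[:,:2].astype(np.float32).reshape(-1,1,2))
        print(n,k,len(q),'top z',np.percentile(q[:,2],98).round(4),'expect',ztop,'mec',np.round(mc[0],4),round(mc[1],4),'topmean',t[:,:2].mean(0).round(4),'clamp',c)
for n,(a,b,e,f) in(('side',(120,260,120,280)),('top',(180,320,120,280))):
    im=np.load(n+'20.npz')['im'];cv2.imwrite(f'pics/c20{n}.png',cv2.resize(im[a:b,e:f][:,:,::-1],None,fx=4,fy=4,interpolation=cv2.INTER_CUBIC))
E
python3 chk.py
```

```text
[0.30923603 0.26935362 0.32766839] 0.04748921980321403
side vial 181 top z 0.1287 expect 0.127 mec [0.4575 0.3494] 0.0135 topmean [0.4561 0.3477] clamp (0.456, 0.351)
side drop 493 top z 0.1699 expect 0.171 mec [0.4117 0.2597] 0.0191 topmean [0.4113 0.2593] clamp (0.41, 0.262)
side beak 138 top z 0.1281 expect 0.127 mec [0.5466 0.3087] 0.0273 topmean [0.5535 0.322 ] clamp (0.545, 0.3055)
side jar 1642 top z 0.172 expect 0.171 mec [0.4988 0.2154] 0.0449 topmean [0.4987 0.2122] clamp (0.4995, 0.2165)
top vial 145 top z 0.1293 expect 0.127 mec [0.4568 0.3505] 0.0135 topmean [0.4569 0.3508] clamp (0.456, 0.351)
top drop 273 top z 0.1715 expect 0.171 mec [0.4119 0.2623] 0.0192 topmean [0.4123 0.2624] clamp (0.41, 0.262)
top beak 234 top z 0.1291 expect 0.127 mec [0.5426 0.3037] 0.0306 topmean [0.5431 0.3049] clamp (0.545, 0.3055)
top jar 1016 top z 0.1733 expect 0.171 mec [0.4995 0.2166] 0.045 topmean [0.5004 0.217 ] clamp (0.4995, 0.2165)
```

View pics/c20side.png

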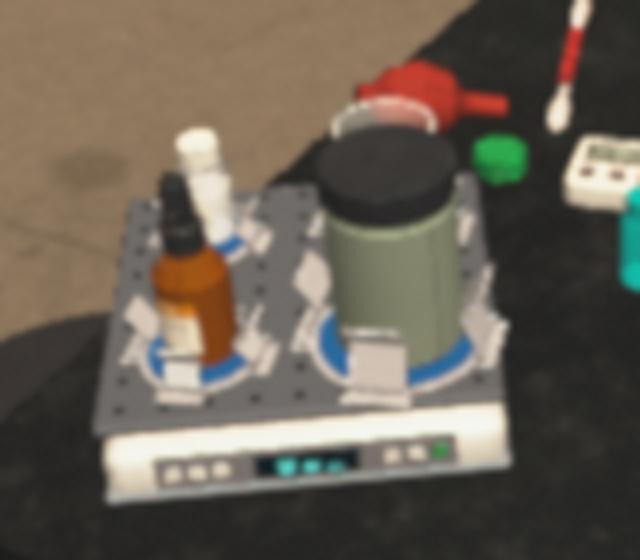

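View pics/c20top.png

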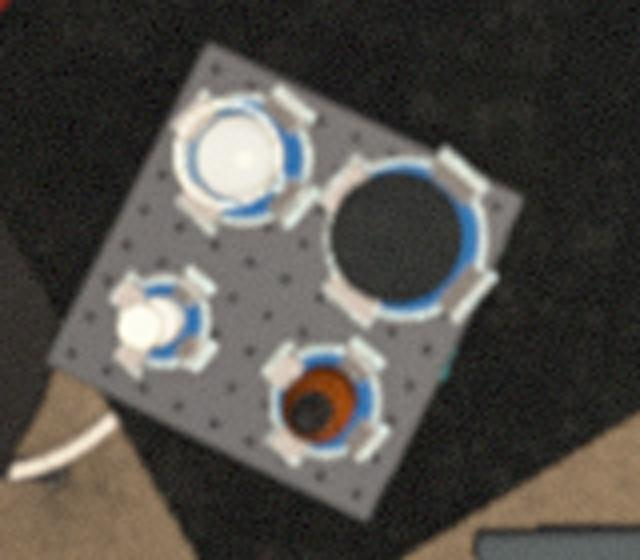

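All four vessels stand upright in their own clamps. Their tops are within about 2 mm of the expected heights, and their axes within about 3 mm of the clamp centres. The arm is clear, so I hand in.

```bash
python3 -c "
from h import *
s=get_state();print(s['clock'],s['contact_force'],abs(s['qd']).max());print(sign_off())"
```

```text
41.125 [0.57536283 0.77029542 0.33206945] 0.011111401870368801
the job is handed in; nothing more can be done
None
```

I stood all four vessels in their own clamps on the shaker: the jar first, then the beaker, the dropper bottle and the vial. I handed the job in at 41.1 s of the 93 s allowed; no verdict is reported.

- **Setting down:** I lowered each vessel until the wrist force showed contact with its seat (10–22 N), then opened the jaws and lifted straight up. No vessel tipped or dropped.
- **Height and tilt:** In the last pictures the measured tops are within about 2.5 mm of where a fully seated vessel should be, and all four look upright.
- **Centring:** Each vessel is within about 3 mm of its clamp centre. In the side view the front vessels hide the beaker's and vial's lower parts. For the beaker I therefore rely on the top view, which puts it about 3 mm off centre.
- **Disagreement:** The side and top cameras differ by about 2–3 mm on the clamp and vessel centres. That is roughly the stated calibration error and well inside the 10 mm limit. No check failed.
- **Robot and look-alikes:** At the end the arm was clear of everything. I did not touch the turquoise vial or the yellow jar.

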